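# Fetch a specimen holder from a spring-flap dispenser and load it on the mill's shuttle

## Task

Raise the clear spring-loaded flap (orange lip) of the specimen-holder dispenser and, keeping it open with the hand, take out the blue-tabbed holder that stands in the tray under it; the flap must be shut again afterwards. Then stand the holder upright in the channel of the ion mill's loading shuttle, square to it and fully home against the red stop, and let go. Handle the dispenser gently and leave the other things on the bench where they are.

Things in the scene. Friction and masses are not known exactly. Their poses are not given: they have to be found in the camera images.
- dispenser: Grey dispenser fixed to the bench, 160 mm wide (y). Origin: underside below the tray; x from front to back, z up. Pick tray under the flap: outer front face x = -44 mm, front wall 4 mm thick, wall tops z = 64 mm, inside x = -40 to +40 mm and 150 mm wide, floor z = 14 mm. Behind, x = +40 to +120 mm, a stock tower 212 mm high; holders in its window are not to be fetched.
- flap (a joint): Angle of the clear flap, rad: 0 shut (level), grows as its front edge rises, to 1.5. Hinge along the dispenser's y at its x = +35, z = 67 mm. Sprung shut and damped: lifting its edge takes 1.3 N at first, 2.6 N at 0.8 rad; it falls shut when let go, so it must rest on the hand (upper side of tilted fingers) while the part is reached.
- flap_lip (a point): Middle (mid-thickness) of the front edge of the orange lip; turns with the flap. The flap is 4 mm thick, 160 mm wide, 95 mm from hinge to this edge; the orange strip is its last 16 mm and overhangs the tray's front wall by 16 mm, underside 65 mm above the bench when shut, free space below for fingertips.
- holder_mid (a point): Centre of the loose specimen holder (0.1 kg), half-way up its 48 mm. Aluminium foot 30 x 32 x 10 mm (x, y, z); upright blue tab in the middle, 22 mm along x, 12 mm thick (y), 10 to 48 mm above the underside: grip it across the 12 mm, best near the top (about 45 mm above the underside). Stands on the tray floor within 0.15 rad of square; z up, ends equivalent.
- shuttle: Loading shuttle fixed to the bench. Origin: underside of its black base; x along the channel towards the stop, z up. Channel floor z = 20 mm, 40 mm wide (y) between aluminium rails 8 mm high and thick, x = -50 to +35 mm, open at the front (-x). Red stop: front face x = +35 mm, top z = 42 mm. Behind, x = +60 to +125 mm, a grey block 70 mm high.
- home (a point): Where the holder's centre (point holder_mid) lies when the holder stands in the channel with its foot touching the stop: x = 20 mm, y = 0, z = 44 mm in the shuttle's frame; axes as the shuttle's.
- dish: Loose glass dish, 60 mm wide, 12 mm high; bystander. Origin under its centre.
- tweezers: Loose steel tweezers, 110 mm long (x), 6 mm high; bystander.
- jar: Loose amber jar, 44 mm wide, 50 mm high, origin under its centre; bystander.
- bottle: Loose white bottle, 66 mm wide, 170 mm high, origin under its centre; bystander.
- screwdriver: Loose screwdriver lying on the bench; bystander.
- mouse: Loose computer mouse, 100 x 58 x 32 mm; bystander.
- partsbox: Loose white open box, 110 x 150 x 40 mm; bystander.

How it is judged:
On the way, in this order (a step that is already met when the one before it is completed fails the run):
1. the flap is held open over the holder (value of joint flap above 0.35 rad and distance of holder_mid from where it was at the start of the episode below 0.04 m), for 0.2 s.
2. the holder is out of the dispenser (horizontal distance between holder_mid and dispenser above 0.13 m), for 0.1 s.
At the end, for the whole second after the job is handed in: The holder stands upright (within 0.08 rad) on the channel floor of the shuttle (height within 3 mm), its foot within 3 mm of the red stop, within 6 mm of the channel's middle and within 0.15 rad of its direction, released; the dispenser's flap is shut (under 0.06 rad) (x of holder_mid in the frame of home between -0.003 and 0.003 m and y of holder_mid in the frame of home between -0.006 and 0.006 m and z of holder_mid in the frame of home between -0.003 and 0.003 m and angle between the x axis of holder_mid and the x axis of home, either way round below 0.15 rad and angle between holder_mid's own z axis and vertical below 0.08 rad and value of joint flap below 0.06 rad); the robot touches nothing.
It fails at once if the dispenser or its flap is pressed with more than 40 N (contact force between dispenser and the arm above 40 N or contact force between dispenser and the fingers above 40 N).
It fails at once if a bystander is moved more than 30 mm (distance of any of tweezers, jar, bottle, screwdriver, mouse, partsbox, dish from where it was at the start of the episode above 0.03 m).
It also fails if it takes over 67 s, if anything falls off the work surface, if the arm or the gripper's body presses on something with over 40 N, if the wrist force passes 120 N, or if a joint passes its speed limit or range.

## Robot

A 6-joint arm with a two-finger parallel gripper is mounted at the origin on the work surface. World frame = base frame: x ahead of the robot, y to its left, z up, the work surface at z = 0. Lengths are in m, angles in rad, forces in N, time in s.
With the tool pointing down it reaches from about 0.3 to 0.95 m from the base axis. Payload 3.1 kg.
Tool frame: the origin (TCP) lies between the finger pads; the fingertips stand 17 mm ahead of it and the grasp point (between the pads) lies 2 mm behind it; z points along the fingers, y is the line along which they close (so a half turn about z gives the same grasp; the last joint's range is limited). The gripper opens to 85 mm and grips with 20 to 120 N. Pads are 22 mm wide; open, the fingers measure 114 mm over their backs; the gripper's body (76 mm by 85 mm) begins 54 mm behind the grasp point. The pads swing forward as they close: fully open they stand 13 mm farther back than shut.
Start: joints at [-1.19, 0.308, 1.634, -0, 1.2, -0.07], TCP at [0.272, -0.563, 0.248] pointing down, gripper open.
Joint ranges: [-3.06, 3.06], [-0.79, 1.96], [0.05, 2.63], [-1.19, 4.34], [0.05, 2.64], [-2.94, 2.94]. Speed limits (rad/s): [2.79, 2.79, 3.14, 3.14, 3.14, 3.14].

## Interface

Orientations are given as a unit quaternion [w, x, y, z].
In Python, from rig import ctrl, eyes gives the robot as it stands.
- The arm moves only by the tool apply_moves, never from a script. Its argument "deltas" is text: rows parted by semicolons, each of 7 numbers parted by spaces: the shift along the tool's x, y, z normalised to -1 to 1, where 1 is 0.3 m, then the turn, a rotation vector about the tool's x, y, z normalised to -1 to 1, where 1 is 90 degrees, then the opening, from 0 (shut) to 1 (fully open). In form: dx dy dz rx ry rz claw; .... A call has exactly 10 rows; each row shifts and turns the commanded pose from where the row before left it, along the tool's axes as they then stand; what a row does not reach is not made up. A row lasts 1/12 s, in which the tool goes at most 41.7 mm and 7.16 degrees, less where a joint would pass 70% of its speed; a pose out of reach is approached as far as the arm can. A call with a number of a shift or a turn outside -1 to 1 is refused whole. A call with a gripper value outside its range is refused whole. The fingers move at their own pace and stop on an object; the grip force is fixed at half the most. Time passes only in rows, so rows that do not move let the fingers close, or fill a call up. It gives the time, the measured TCP pose, the force, the opening and the grip force at its end, in the units of the state.
- ctrl.state(): the state, without advancing time (a new reading comes with each control period).
- eyes.snapshot(name): name is "side" or "top" or "wrist"; returns a dict with "color" (480x640x3 uint8, blue, green, red), "fx", "fy", "cx", "cy" (pixels), "extrinsics" (4x4, takes a point from world to camera coordinates); the wrist camera has in their place "tool_from_camera" (4x4, takes a point from camera to tool coordinates, whose origin is the TCP and whose axes are the flange's). Camera axes: x right, y down, z forward; pixel columns grow to the right and rows downward; lengths in m; the calibration is good to about 2 mm. The wrist camera is an equidistant fisheye: a pixel r from the principal point sees the ray r / f radians off the axis. A picture is of the moment at which its call begins: read the wrist's pose just before it. There is no depth.
- ctrl.close_job(): hands the job in; it is judged then, once.
The state is a dict: "time": time; "q": joint angles; "dq": joint speeds; "effort": joint torques, N m; "ee_pos": TCP position; "orientation": TCP orientation; "ft_force": force on the tool from outside, world axes, zero at the start; "torque": the same for the moment, N m; "grip_width": finger opening in m; "grip_force": force on a finger pad.
Only numpy, scipy, OpenCV 4.12 (cv2) and the standard library are available. Lean on these libraries where they do the work, as an engineer would, in place of code of your own. Each camera call takes 0.05 s, during which the arm holds its last target. There are 200 camera calls.

## Working session

There is one attempt and no reset: what is moved stays moved. The work goes in short steps, Python scripts to look and compute and a tool call to move; the robot and the scene stay as the last step left them, time stands still between calls to the robot, and variables do not carry over. Pictures are saved under pics/ and viewed, at most 10 in all, crops included, and the job is handed in when it is done.

Besides the shell and the picture viewer there is one more tool, called after "Call:" by a JSON object that holds its "fn" and its "kwargs". apply_moves: Moves the arm, as the interface text tells. Its arguments: {"type":"object","properties":{"deltas":{"type":"string"}},"required":["deltas"]}

```bash
ls; mkdir -p pics; cat > h.py <<'E'
import numpy as np, cv2
from rig import ctrl, eyes
from scipy.spatial.transform import Rotation as R
def snap(n,f):
    s=eyes.snapshot(n); cv2.imwrite('pics/'+f,s['color']); 
    import pickle; pickle.dump(s,open('pics/'+f+'.pkl','wb')); return s
def ray(s,u,v):
    d=np.array([(u-s['cx'])/s['fx'],(v-s['cy'])/s['fy'],1.]); E=np.array(s['extrinsics'])
    Rm=E[:3,:3]; return -Rm.T@E[:3,3], Rm.T@d
def onz(s,u,v,z):
    o,d=ray(s,u,v); return o+d*(z-o[2])/d[2]
def proj(s,p):
    E=np.array(s['extrinsics']); c=E[:3,:3]@np.array(p)+E[:3,3]
    return np.array([s['fx']*c[0]/c[2]+s['cx'],s['fy']*c[1]/c[2]+s['cy']])
E
python3 - <<'E'
from h import *
print(ctrl.state())
a=snap('top','top0.png');b=snap('side','side0.png')
for s in (a,b): print(s['fx'],s['fy'],s['cx'],s['cy'],np.round(s['extrinsics'],3), ray(s,320,240))
E
```

```text
pics
{'time': 0.0, 'q': array([-1.18969513e+00,  3.09042708e-01,  1.63515954e+00,  2.32459867e-05,
        1.19973024e+00, -6.97476554e-02]), 'dq': array([ 6.30794944e-04, -6.04246261e-04,  8.75278258e-04,  2.96049778e-04,
       -8.70183457e-04, -8.10859573e-05]), 'effort': array([-5.19208970e-04, -4.15256345e+01, -2.76664782e+01, -2.29866328e-04,
        1.02383672e-02, -3.33760624e-06]), 'ee_pos': array([ 0.27199514, -0.56184569,  0.24703644]), 'orientation': array([-1.15744928e-03,  9.74699604e-01,  2.23515799e-01, -1.70698308e-04]), 'ft_force': array([ 0.43528481, -0.32706211, -0.98616795]), 'torque': array([-0.01507531,  0.05554089, -0.00762627]), 'grip_force': 0.0, 'grip_width': 0.08532438047125075}
507.3621255191995 507.3621255191995 316.3255095484308 230.95399539770978 [[ 3.000e-03 -1.000e+00 -7.000e-03  1.800e-02]
 [-9.870e-01 -1.000e-03 -1.620e-01  5.350e-01]
 [ 1.620e-01  8.000e-03 -9.870e-01  1.227e+00]
 [ 0.000e+00  0.000e+00  0.000e+00  1.000e+00]] (array([0.32871843, 0.00905879, 1.29781266]), array([ 1.44836697e-01,  4.98142470e-04, -9.89642574e-01]))
504.0712965598267 504.0712965598267 311.7053510236618 238.8604133935814 [[-0.853 -0.522 -0.025  0.468]
 [-0.272  0.483 -0.832  0.225]
 [ 0.447 -0.703 -0.554  1.265]
 [ 0.     0.     0.     1.   ]] (array([-0.10439506,  1.0249828 ,  0.89930316]), array([ 0.43190684, -0.71033457, -0.55601904]))
```

View pics/top0.png

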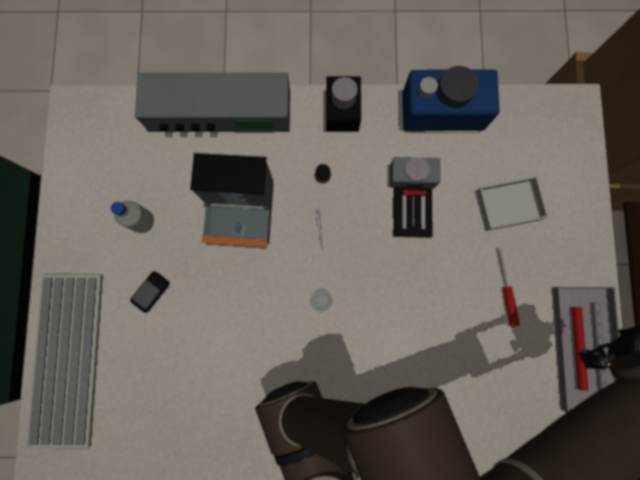

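View pics/side0.png

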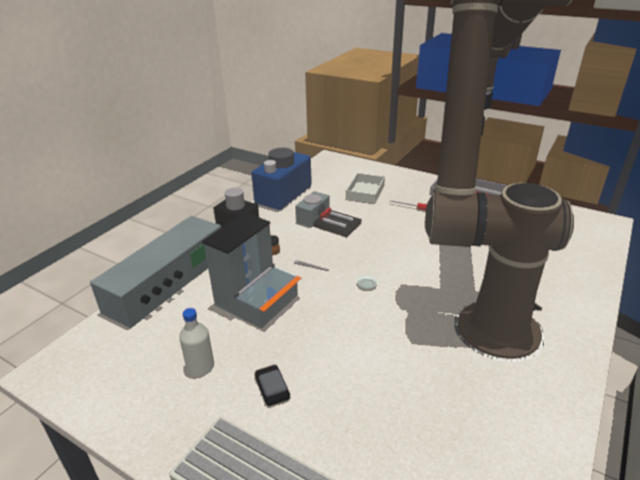

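The top view shows the dispenser with its orange lip at about (236,241) and the blue tab through the flap at about (239,228). The shuttle's channel is at about (412,212), with the red stop at about (414,191). The jar is at (322,173), the tweezers at (319,228) and the dish at (321,299). The side view agrees.

```bash
python3 - <<'E'
from h import *
import pickle
a=pickle.load(open('pics/top0.png.pkl','rb')); b=pickle.load(open('pics/side0.png.pkl','rb'))
def comps(s,lo,hi,box):
    h=cv2.cvtColor(s['color'],cv2.COLOR_BGR2HSV); m=cv2.inRange(h,lo,hi); k=np.zeros_like(m); x0,y0,x1,y1=box; k[y0:y1,x0:x1]=m[y0:y1,x0:x1]
    n,l,st,c=cv2.connectedComponentsWithStats(k)
    for i in range(1,n):
        if st[i,4]>8:
            p=np.argwhere(l==i)[:,::-1].astype(np.float32); yield st[i],c[i],cv2.minAreaRect(p),p
for nm,s,boxes in (('top',a,[(190,150,280,260),(385,150,445,245)]),('side',b,[(200,210,310,330),(290,190,370,240)])):
    print(nm)
    for q,(lo,hi) in {'orange':((8,120,80),(20,255,255)),'blue':((100,90,50),(130,255,255))}.items():
        for st,c,r,p in comps(s,lo,hi,boxes[0]): print(q,st,c.round(1),np.round(cv2.boxPoints(r),1).tolist())
    for st,c,r,p in comps(s,(0,120,60),(8,255,255),boxes[1]): print('red',st,c.round(1),np.round(cv2.boxPoints(r),1).tolist())
    if nm=='top':
        for st,c,r,p in comps(s,(8,120,80),(20,255,255),boxes[0]):
            print('lip',[onz(s,*q,.069).round(4).tolist() for q in cv2.boxPoints(r)])
        for st,c,r,p in comps(s,(0,120,60),(8,255,255),boxes[1]):
            print('stop',[onz(s,*q,.042).round(4).tolist() for q in cv2.boxPoints(r)])
        for st,c,r,p in comps(s,(0,0,0),(180,255,62),boxes[1]): 
            if st[4]>100: print('black',st,[onz(s,*q,.015).round(4).tolist() for q in cv2.boxPoints(r)])
        # bystanders
        for n,u,v,z in (('dish',321,299,.006),('jar',322,173,.05),('tw0',319,208,.003),('tw1',321,250,.003),('screw tip',499,249,.01),('screw end',515,325,.01),('box corner',483,228,.04),('bottle',118,208,.17)): print(n,onz(s,u,v,z).round(3))
t=cv2.resize(a['color'][140:260,180:280],None,fx=4,fy=4,interpolation=3); t2=cv2.resize(a['color'][145:245,385:445],None,fx=4.8,fy=4.8,interpolation=3)
w=cv2.resize(b['color'][180:330,195:370],None,fx=3,fy=3,interpolation=3)
c=np.zeros((480,700,3),np.uint8); c[:,:400]=t; c[:,400:688]=t2; cv2.imwrite('pics/crop1.png',c)
E
```

```text
top
orange [202 236  66  11 422] [234.3 241. ] [[201.6999969482422, 242.3000030517578], [202.10000610351562, 235.6999969482422], [267.1000061035156, 239.60000610351562], [266.70001220703125, 246.1999969482422]]
blue [235 224   5   7  23] [237.  227.2] [[234.60000610351562, 229.60000610351562], [236.10000610351562, 223.5], [239.39999389648438, 224.39999389648438], [237.89999389648438, 230.5]]
red [403 190  23   6 117] [413.6 192.4] [[403.0, 190.0], [425.0, 190.0], [425.0, 195.0], [403.0, 195.0]]
lip [[0.5023, 0.2994, 0.069], [0.5187, 0.299, 0.069], [0.5093, 0.1393, 0.069], [0.493, 0.14, 0.069]]
stop [[0.6411, -0.2008, 0.042], [0.6412, -0.2566, 0.042], [0.6282, -0.2562, 0.042], [0.6281, -0.2005, 0.042]]
black [ 389  162   49   75 1777] [[0.5271, -0.1666, 0.015], [0.7231, -0.1706, 0.015], [0.7232, -0.2961, 0.015], [0.5273, -0.2891, 0.015]]
dish [0.367 0.007 0.006]
jar [0.683 0.005 0.05 ]
tw0 [0.602 0.012 0.003]
tw1 [0.492 0.007 0.003]
screw tip [ 0.495 -0.447  0.01 ]
screw end [ 0.304 -0.476  0.01 ]
box corner [ 0.544 -0.399  0.04 ]
bottle [0.567 0.47  0.17 ]
side
orange [272 245   7   
[... 192 characters left out ...]
 [260 276  41  36 272] [279.5 293.7] [[259.0, 307.8999938964844], [297.6000061035156, 274.29998779296875], [301.3999938964844, 278.6000061035156], [262.79998779296875, 312.20001220703125]]
blue [242 245   4  11  23] [243.4 249.8] [[241.89999389648438, 245.0], [243.8000030517578, 244.8000030517578], [245.10000610351562, 254.89999389648438], [243.10000610351562, 255.10000610351562]]
blue [245 262   2  11  18] [245.6 266.6] [[245.0, 262.0], [246.0, 262.0], [246.0, 272.0], [245.0, 272.0]]
blue [268 288   7  11  53] [270.3 292.2] [[268.0, 288.0], [274.0, 288.0], [274.0, 298.0], [268.0, 298.0]]
red [321 208   9  11  44] [325.  212.4] [[319.0, 216.0], [328.0, 207.0], [331.0, 210.0], [322.0, 219.0]]
```

View pics/crop1.png

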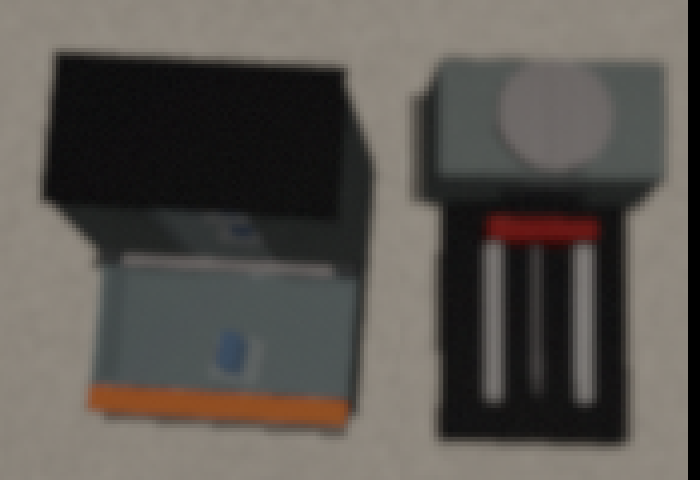

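The crop shows the lip front edge (90,400)–(348,428), the tab top at about (232,348), the rails at x ≈ 493 and 583 (y 242–403), and the bottom edge of the stop at y ≈ 243. I'll turn these into positions and check the wrist options.

```bash
cat >> h.py <<'E'
def Rtool(az,th,up):  # tool z towards azimuth az, th below level; tool x up (+1) or down (-1)
    z=np.array([np.cos(th)*np.cos(az),np.cos(th)*np.sin(az),-np.sin(th)])
    x=up*np.array([np.sin(th)*np.cos(az),np.sin(th)*np.sin(az),np.cos(th)]); return np.c_[x,np.cross(z,x),z]
def delta(goalR,goalp,st=None):  # in the tool's axes, metres & rad
    st=st or ctrl.state(); w,x,y,z=st['orientation']; Rc=R.from_quat([x,y,z,w]).as_matrix()
    return Rc.T@(np.array(goalp)-st['ee_pos']), R.from_matrix(Rc.T@goalR).as_rotvec()
E
python3 - <<'E'
from h import *
import pickle
a=pickle.load(open('pics/top0.png.pkl','rb'))
D=lambda u,v:(180+(u-1.5)/4,140+(v-1.5)/4); S=lambda u,v:(385+(u-400-1.9)/4.8,145+(v-1.9)/4.8)
print('tab',onz(a,*D(232,349),.062).round(4))
for u,v in ((493,242),(493,403),(583,242),(583,403)): print('rail',onz(a,*S(u,v),.028).round(4))
for u in (487,600): print('stop bottom',onz(a,*S(u,243),.03).round(4))
for up in (1,-1):
  for th in (.4,.6,.9,1.57):
    for A in (1.6,2.0):
      q1=.55; M=R.from_euler('ZY',[q1,A]).as_matrix().T@Rtool(-.058,th,up)
      e=R.from_matrix(M).as_euler('ZYZ'); print(up,th,A,'q4',e[0].round(2),'q5',e[1].round(2),'q6',((e[2]-np.pi/2+np.pi)%(2*np.pi)-np.pi).round(2))
E
```

```text
tab [0.5421 0.2136 0.062 ]
rail [ 0.6314 -0.2054  0.028 ]
rail [ 0.5442 -0.2032  0.028 ]
rail [ 0.6314 -0.2533  0.028 ]
rail [ 0.5443 -0.2506  0.028 ]
stop bottom [ 0.6304 -0.2018  0.03  ]
stop bottom [ 0.6304 -0.262   0.03  ]
1 0.4 1.6 q4 -0.96 q5 0.7 q6 2.67
1 0.4 2.0 q4 -1.5 q5 0.56 q6 -2.97
1 0.6 1.6 q4 -0.71 q5 0.8 q6 2.49
1 0.6 2.0 q4 -1.11 q5 0.55 q6 2.99
1 0.9 1.6 q4 -0.43 q5 1.01 q6 2.31
1 0.9 2.0 q4 -0.62 q5 0.66 q6 2.58
1 1.57 1.6 q4 -0.0 q5 1.54 q6 2.18
1 1.57 2.0 q4 -0.0 q5 1.14 q6 2.18
-1 0.4 1.6 q4 -0.96 q5 0.7 q6 -0.47
-1 0.4 2.0 q4 -1.5 q5 0.56 q6 0.18
-1 0.6 1.6 q4 -0.71 q5 0.8 q6 -0.66
-1 0.6 2.0 q4 -1.11 q5 0.55 q6 -0.15
-1 0.9 1.6 q4 -0.43 q5 1.01 q6 -0.83
-1 0.9 2.0 q4 -0.62 q5 0.66 q6 -0.56
-1 1.57 1.6 q4 -0.0 q5 1.54 q6 -0.96
-1 1.57 2.0 q4 -0.0 q5 1.14 q6 -0.96
```

Call:
{"fn": "apply_moves", "kwargs": {"deltas": "0.123 -0.063 -0.01 0 0 0 1;0.123 -0.063 -0.01 0 0 0 1;0.123 -0.063 -0.01 0 0 0 1;0.123 -0.063 -0.01 0 0 0 1;0.123 -0.063 -0.01 0 0 0 1;0.123 -0.063 -0.01 0 0 0 1;0.123 -0.063 -0.01 0 0 0 1;0.123 -0.063 -0.01 0 0 0 1;0.123 -0.063 -0.01 0 0 0 1;0.123 -0.063 -0.01 0 0 0 1"}}

```text
time: 0.93
ee_pos: [0.5226, -0.2297, 0.278]
orientation: [-0.0, 0.975, 0.223, -0.0]
ft_force: [0.4, -0.1, -0.4]
grip_width: 0.0852
grip_force: 0.0
```

Call:
{"fn": "apply_moves", "kwargs": {"deltas": "0 0 0 0 0 -0.079 1;0 0 0 0 0 -0.079 1;0 0 0 0 0 -0.079 1;0 0 0 0 0 -0.079 1;0 0 0 0 0 -0.079 1;0 0 0 0 0 -0.079 1;0 0 0 0 0 -0.079 1;0 0 0 0 0 -0.079 1;0 0 0 0 0 -0.079 1;0 0 0 0 0 -0.079 1"}}

```text
time: 1.77
ee_pos: [0.5217, -0.2314, 0.2776]
orientation: [-0.001, 0.661, 0.751, -0.0]
ft_force: [0.0, 0.0, -0.3]
grip_width: 0.0852
grip_force: 0.0
```

Call:
{"fn": "apply_moves", "kwargs": {"deltas": "0 0 0 0 0 -0.079 1;0 0 0 0 0 -0.079 1;0 0 0 0 0 -0.079 1;0 0 0 0 0 -0.079 1;0 0 0 0 0 -0.079 1;0 0 0 0 0 -0.079 1;0 0 0 0 0 -0.079 1;0 0 0 0 0 -0.079 1;0 0 0 0 0 -0.079 1;0 0 0 0 0 0 1"}}

```text
time: 2.6
ee_pos: [0.5217, -0.2315, 0.2776]
orientation: [-0.001, 0.165, 0.986, 0.0]
ft_force: [-0.6, 0.2, 0.2]
grip_width: 0.0853
grip_force: 0.0
```

```bash
cat >> h.py <<'E'
import pickle
def wsnap(f):
    st=ctrl.state(); s=eyes.snapshot('wrist'); s['st']=st; cv2.imwrite('pics/'+f,s['color']); pickle.dump(s,open('pics/'+f+'.pkl','wb')); return s
def wT(s):
    w,x,y,z=s['st']['orientation']; T=np.eye(4); T[:3,:3]=R.from_quat([x,y,z,w]).as_matrix(); T[:3,3]=s['st']['ee_pos']; return T@np.array(s['tool_from_camera'])
def wonz(s,u,v,zz):
    a=np.array([u-s['cx'],v-s['cy']]); r=np.hypot(*a); t=r/s['fx']; d=np.r_[np.sin(t)*a/max(r,1e-9),np.cos(t)]
    T=wT(s); d=T[:3,:3]@d; o=T[:3,3]; return o+d*(zz-o[2])/d[2]
def wproj(s,p):
    c=np.linalg.inv(wT(s))@np.r_[p,1]; n=np.hypot(c[0],c[1]); t=np.arctan2(n,c[2]); return np.array([s['cx'],s['cy']])+s['fx']*t*c[:2]/n
E
python3 - <<'E'
from h import *
s=wsnap('w1.png'); st=s['st']
print(st['time'],st['ee_pos'],st['orientation'],st['q'].round(3)); print(s['fx'],s['cx'],s['cy'],np.round(s['tool_from_camera'],3))
E
```

```text
2.6 [ 0.52168019 -0.23146563  0.27762611] [-6.00785887e-04  1.64718658e-01  9.86340391e-01  1.91185941e-04] [-0.494  0.179  1.734 -0.     1.231 -1.734]
371.64829954431775 325.60801310136225 234.14903763894415 [[ 0.    -0.953 -0.301  0.077]
 [ 1.     0.001 -0.001  0.   ]
 [ 0.001 -0.301  0.953 -0.126]
 [ 0.     0.     0.     1.   ]]
```

View pics/w1.png

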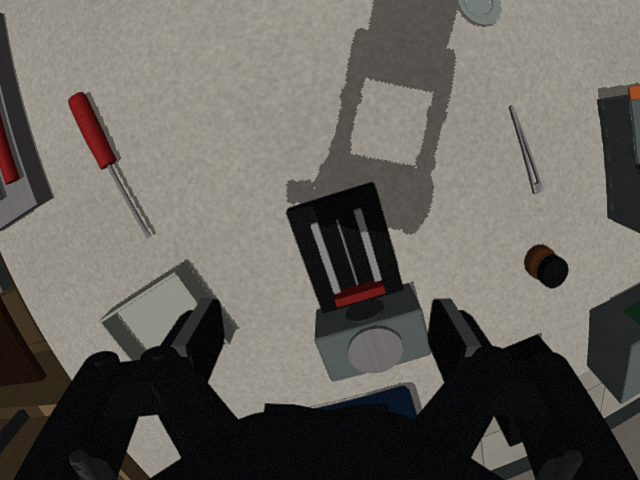

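The wrist view shows the shuttle with its rails (312,222)–(337,293) and (358,208)–(380,280), and the red stop at about (359,294). I'll fit these from masks.

```bash
python3 - <<'E'
from h import *
s=pickle.load(open('pics/w1.png.pkl','rb')); im=s['color']; h=cv2.cvtColor(im,cv2.COLOR_BGR2HSV)
g=np.zeros(im.shape[:2],np.uint8); g[180:320,285:405]=255
m=cv2.inRange(h,(0,0,110),(180,70,255))&g
box=np.zeros_like(g); cv2.fillPoly(box,[np.array([(300,215),(370,192),(388,284),(330,300)])],255); m&=box
n,l,st,c=cv2.connectedComponentsWithStats(m)
for i in range(1,n):
    if st[i,4]<60: continue
    p=np.argwhere(l==i)[:,::-1].astype(np.float32); b=cv2.boxPoints(cv2.minAreaRect(p)); W=np.array([wonz(s,*q,.028) for q in p])[:,:2]
    vx,vy,x,y=cv2.fitLine(W.astype(np.float32),2,0,.01,.01).ravel(); v=np.array([vx,vy])*np.sign(vx); t=(W-[x,y])@v
    print(st[i],'mid',W.mean(0).round(4),'yaw',np.arctan2(v[1],v[0]).round(4),'ends',(np.array([x,y])+v*t.min()).round(4),(np.array([x,y])+v*t.max()).round(4))
m=(cv2.inRange(h,(0,130,50),(8,255,255))|cv2.inRange(h,(172,130,50),(180,255,255)))&g
p=np.argwhere(m)[:,::-1]; print(len(p)); b=cv2.boxPoints(cv2.minAreaRect(p.astype(np.float32)));
for q in b: print(q.round(1),wonz(s,*q,.042).round(4),wonz(s,*q,.028).round(4))
E
```

```text
[311 223  29  70 468] mid [ 0.5866 -0.2543] yaw -0.0197 ends [ 0.5461 -0.2535] [ 0.6299 -0.2551]
[361 232  20  49 321] mid [ 0.6007 -0.2066] yaw -0.0209 ends [ 0.5716 -0.206 ] [ 0.6313 -0.2072]
468
[332.4 293.3] [ 0.6231 -0.2584  0.042 ] [ 0.6298 -0.2604  0.028 ]
[381.5 278.6] [ 0.6239 -0.2031  0.042 ] [ 0.6306 -0.2029  0.028 ]
[385.8 293.1] [ 0.6423 -0.2032  0.042 ] [ 0.6498 -0.2031  0.028 ]
[336.7 307.8] [ 0.6417 -0.2596  0.042 ] [ 0.6491 -0.2617  0.028 ]
```

Call:
{"fn": "apply_moves", "kwargs": {"deltas": "0.067 0.120 0 0 0 0 1;0.067 0.120 0 0 0 0 1;0.067 0.120 0 0 0 0 1;0.067 0.120 0 0 0 0 1;0.067 0.120 0 0 0 0 1;0.067 0.120 0 0 0 0 1;0.067 0.120 0 0 0 0 1;0.067 0.120 0 0 0 0 1;0.067 0.120 0 0 0 0 1;0.067 0.120 0 0 0 0 1"}}

```text
time: 3.48
ee_pos: [0.4489, 0.176, 0.2784]
orientation: [0.0, 0.168, 0.986, 0.0]
ft_force: [1.1, 0.1, 0.1]
grip_width: 0.0851
grip_force: 0.0
```

Call:
{"fn": "apply_moves", "kwargs": {"deltas": "0.067 0.120 0 0 0 0 1;0 0 0 0 0 -0.058 1;0 0 0 0 0 -0.058 1;0 0 0 0 0 -0.057 1;0 0 0 0 0 0 1;0 0 0 0 0 0 1;0 0 0 0 0 0 1;0 0 0 0 0 0 1;0 0 0 0 0 0 1;0 0 0 0 0 0 1"}}

```text
time: 4.32
ee_pos: [0.4427, 0.2146, 0.2783]
orientation: [0.0, 0.031, 1.0, 0.0]
ft_force: [-0.3, -0.3, -1.1]
grip_width: 0.0854
grip_force: 0.0
```

```bash
python3 - <<'E'
from h import *
s=wsnap('w2.png'); st=s['st']
print(st['time'],st['ee_pos'],st['orientation'],st['q'].round(3))
im=s['color']; h=cv2.cvtColor(im,cv2.COLOR_BGR2HSV)
for nm,lo,hi,z in (('orange',(8,120,80),(20,255,255),.069),('blue',(100,70,40),(130,255,255),.062)):
    m=cv2.inRange(h,lo,hi); n,l,a,c=cv2.connectedComponentsWithStats(m)
    for i in range(1,n):
        if a[i,4]<60: continue
        p=np.argwhere(l==i)[:,::-1].astype(np.float32); b=cv2.boxPoints(cv2.minAreaRect(p))
        print(nm,a[i],[ (q.round(0).tolist(),wonz(s,*q,z)[:2].round(4).tolist()) for q in b])
E
```

```text
4.3167 [0.44267903 0.21458412 0.27829227] [4.43895659e-06 3.13726125e-02 9.99507758e-01 2.81454265e-05] [ 0.363  0.019  1.907  0.     1.215 -1.145]
orange [ 255  259  161   17 2407] [([255.0, 260.0], [0.4943, 0.1418]), ([415.0, 259.0], [0.5031, 0.2991]), ([415.0, 275.0], [0.52, 0.2997]), ([255.0, 276.0], [0.511, 0.1397])]
blue [326 278  14  30 356] [([326.0, 278.0], [0.5205, 0.21]), ([339.0, 278.0], [0.5213, 0.2231]), ([339.0, 307.0], [0.5547, 0.2215]), ([326.0, 307.0], [0.5538, 0.2079])]
blue [582 326  30  32 689] [([576.0, 342.0], [0.6458, 0.537]), ([597.0, 321.0], [0.6182, 0.5669]), ([616.0, 340.0], [0.6602, 0.6211]), ([595.0, 361.0], [0.69, 0.5886])]
blue [329 347  11  16 149] [([329.0, 347.0], [0.6051, 0.2081]), ([339.0, 347.0], [0.6059, 0.2191]), ([339.0, 362.0], [0.627, 0.2182]), ([329.0, 362.0], [0.6262, 0.2069])]
blue [330 371  12  24 278] [([330.0, 371.0], [0.6396, 0.2072]), ([341.0, 371.0], [0.6405, 0.2199]), ([341.0, 394.0], [0.6771, 0.2184]), ([330.0, 394.0], [0.6761, 0.2052])]
blue [617 395  23  85 984] [([617.0, 395.0], [0.7841, 0.6784]), ([639.0, 395.0], [0.8071, 0.7483]), ([639.0, 479.0], [1.1784, 0.9705]), ([617.0, 479.0], [1.1115, 0.8509])]
blue [  0 440  28  31 465] [([-8.0, 461.0], [1.0281, -0.6772]), ([0.0, 440.0], [0.9035, -0.5325]), ([28.0, 451.0], [0.9073, -0.4348]), ([19.0, 472.0], [1.0236, -0.5544])]
```

View pics/w2.png

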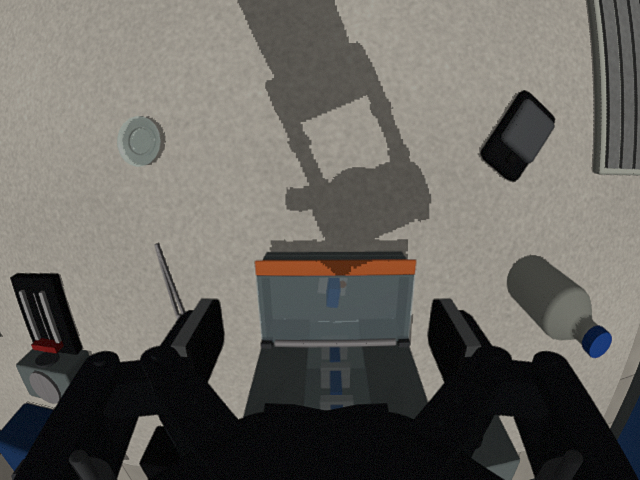

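The wrist view shows the lip front edge at row 260 (columns 255–415) and the tab at columns 326–339, rows 278–307. The tab is square to the hand and about 15 mm ahead of the dispenser origin, towards the front. The dispenser origin comes out at about (0.558, 0.217), yaw −0.056. Next I tilt the hand.

Call:
{"fn": "apply_moves", "kwargs": {"deltas": "0 0 0 0 -0.076 0 0.5;0 0 0 0 -0.076 0 0.5;0 0 0 0 -0.076 0 0.5;0 0 0 0 -0.076 0 0.5;0 0 0 0 -0.076 0 0.5;0 0 0 0 -0.076 0 0.5;0 0 0 0 -0.076 0 0.5;0 0 0 0 -0.076 0 0.5;0 0 0 0 0 0 0.5;0 0 0 0 0 0 0.5"}}

```text
time: 5.2
ee_pos: [0.4426, 0.2107, 0.2762]
orientation: [0.408, 0.031, 0.912, -0.02]
ft_force: [-0.6, 0.4, 0.1]
grip_width: 0.0426
grip_force: 0.0
```

```bash
cat >> h.py <<'E'
L1,L2=.4755,.515
DO=np.array([.558,.217]); DY=-.056
def d2w(x,y,z): c,s=np.cos(DY),np.sin(DY); return np.array([DO[0]+c*x-s*y,DO[1]+s*x+c*y,z])
def disp(st=None):  # TCP in the dispenser frame (mm) and tilt (deg), of the grasp point and tip corner
    st=st or ctrl.state(); w,x,y,z=st['orientation']; M=R.from_euler('z',-DY).as_matrix()@R.from_quat([x,y,z,w]).as_matrix()
    p=st['ee_pos']-np.r_[DO,0]; p=R.from_euler('z',-DY).as_matrix()@p*1e3
    th=np.degrees(np.arcsin(-M[2,2])); 
    print('t %.2f TCP'%st['time'],p.round(1),'theta',th.round(1),'zaxis',M[:,2].round(3),'grasp',(p-2*M[:,2]).round(1),'tip upper',(p+17*M[:,2]-11*M[:,0]).round(1),'q',st['q'].round(2),'F',st['ft_force'].round(1),'w',st['grip_width'].round(4)); return p,M
E
python3 - <<'E'
from h import *
st=ctrl.state(); disp(st); q=st['q']
from scipy.optimize import least_squares
# fit d, shoulder height h=d-.018 and q4 sign
for sg in (1,-1):
    Rm=R.from_euler('ZYZYZ',[q[0],q[1]+q[2],sg*q[3],q[4],np.pi/2+q[5]]).as_matrix()
    w,x,y,z=st['orientation']; print(sg,np.abs(Rm-R.from_quat([x,y,z,w]).as_matrix()).max())
    r=L1*np.sin(q[1])+L2*np.sin(q[1]+q[2]); wr=np.array([r*np.cos(q[0]),r*np.sin(q[0]),L1*np.cos(q[1])+L2*np.cos(q[1]+q[2])-.018])
    v=st['ee_pos']-wr; print(v, Rm[:,2]) # v = d*(z + ez)
E
```

```text
Traceback (most recent call last):
  File "h.py", line 38, in disp
    print('t %.2f TCP'%st['time'],p.round(1),'theta',th.round(1),'zaxis',M[:,2].round(3),'grasp',(p-2*M[:,2]).round(1),'tip upper',(p+17*M[:,2]-11*M[:,0]).round(1),'q',st['q'].round(2),'F',st['ft_force'].round(1),'w',st['grip_width'].round(4)); return p,M
                                                                                                                                                                                                                         ^^^^^^^^^^^^^^^^^^^^^^
AttributeError: 'float' object has no attribute 'round'
```

```bash
sed -i "s/st\['grip_width'\].round(4)/round(st['grip_width'],4)/" h.py; python3 - <<'E'
from h import *
st=ctrl.state(); disp(st); q=st['q']; print(st['dq'].round(3))
for sg in (1,-1):
    Rm=R.from_euler('ZYZYZ',[q[0],q[1]+q[2],sg*q[3],q[4],np.pi/2+q[5]]).as_matrix()
    w,x,y,z=st['orientation']; print(sg,np.abs(Rm-R.from_quat([x,y,z,w]).as_matrix()).max())
    r=L1*np.sin(q[1])+L2*np.sin(q[1]+q[2]); wr=np.array([r*np.cos(q[0]),r*np.sin(q[0]),L1*np.cos(q[1])+L2*np.cos(q[1]+q[2])-.018])
    v=st['ee_pos']-wr; print(v, v/(Rm[:,2]+[0,0,1]))
E
```

```text
t 5.20 TCP [-114.9  -12.7  276.2] theta 41.8 zaxis [ 0.745 -0.02  -0.667] grasp [-116.4  -12.7  277.5] tip upper [-94.9 -13.1 273.1] q [ 0.67 -0.24  2.36 -1.06  0.62 -0.06] F [-0.6  0.4  0.1] w 0.0426
[-0.018  0.003 -0.053  0.022 -0.006 -0.011]Traceback (most recent call last):
  File "<stdin>", line 4, in <module>
  File "scipy/spatial/transform/_rotation.pyx", line 1413, in scipy.spatial.transform._rotation.Rotation.from_euler
ValueError: Expected axis specification to be a non-empty string of upto 3 characters, got ZYZYZ
```

```bash
cat >> h.py <<'E'
def Rq(q): return (R.from_euler('ZYZ',[q[0],q[1]+q[2],q[3]])*R.from_euler('YZ',[q[4],np.pi/2+q[5]])).as_matrix()
E
python3 - <<'E'
from h import *
st=ctrl.state(); q=st['q']; Rm=Rq(q)
w,x,y,z=st['orientation']; print(np.abs(Rm-R.from_quat([x,y,z,w]).as_matrix()).max())
r=L1*np.sin(q[1])+L2*np.sin(q[1]+q[2]); wr=np.array([r*np.cos(q[0]),r*np.sin(q[0]),L1*np.cos(q[1])+L2*np.cos(q[1]+q[2])-.018])
v=st['ee_pos']-wr; print(v/(Rm[:,2]+[0,0,1])); d=float(v@(Rm[:,2]+[0,0,1])/np.sum((Rm[:,2]+[0,0,1])**2)); print('d',d)
open('h.py','a').write(f'''
d={d:.4f}
def ik(px,py,pz,thdeg,az=0.):  # TCP in dispenser frame mm, az extra azimuth
    p=d2w(px/1e3,py/1e3,pz/1e3); Rt=Rtool(DY+az,np.radians(thdeg),-1); w=p-d*Rt[:,2]; q1=np.arctan2(w[1],w[0]); r=np.hypot(w[0],w[1]); z=w[2]-(d-.018)
    D=np.hypot(r,z); c=(D*D-L1*L1-L2*L2)/(2*L1*L2)
    if abs(c)>1: return None
    q3=np.arccos(c); q2=np.arctan2(r,z)-np.arctan2(L2*np.sin(q3),L1+L2*np.cos(q3)); e=R.from_matrix(R.from_euler('ZY',[q1,q2+q3]).as_matrix().T@Rt).as_euler('ZYZ')
    return np.array([q1,q2,q3,e[0],e[1],(e[2]-np.pi/2+np.pi)%(2*np.pi)-np.pi])
''')
E
python3 - <<'E'
from h import *
print(ik(-115,-12.7,276,41.8))
for th in (28,35,42,50,58):
    for x,z in ((-66,55),(-40,110),(-14,58)): print(th,x,z,ik(x,-3,z,th).round(2))
E
```

```text
4.440892098500626e-16
[ 0.25255599 -0.14163725  0.3035709 ]
d 0.2587902221330492
[ 0.72546176 -0.24239602  2.3287391  -1.0248422   0.66157485 -0.07189882]
28 -66 55 [ 0.72  0.44  2.41 -2.22  0.89  1.31]
28 -40 110 [ 0.67  0.31  2.38 -2.16  0.78  1.14]
28 -14 58 [ 0.62  0.47  2.33 -2.29  0.83  1.28]
35 -66 55 [ 0.69  0.38  2.39 -2.14  0.72  1.19]
35 -40 110 [ 0.64  0.25  2.35 -2.01  0.62  0.97]
35 -14 58 [ 0.6   0.41  2.31 -2.19  0.66  1.15]
42 -66 55 [ 0.65  0.33  2.36 -1.99  0.56  1.  ]
42 -40 110 [ 0.61  0.22  2.32 -1.78  0.49  0.72]
42 -14 58 [ 0.57  0.37  2.27 -2.02  0.5   0.96]
50 -66 55 [ 0.61  0.29  2.32 -1.69  0.41  0.67]
50 -40 110 [ 0.57  0.2   2.26 -1.36  0.4   0.28]
50 -14 58 [ 0.54  0.34  2.23 -1.66  0.37  0.57]
58 -66 55 [ 0.57  0.27  2.27 -1.18  0.34  0.14]
58 -40 110 [ 0.53  0.19  2.2  -0.86  0.4  -0.24]
58 -14 58 [ 0.5   0.33  2.17 -1.09  0.32 -0.02]
```

```bash
cat > fit.py <<'E'
from h import *
from scipy.optimize import least_squares
S=[pickle.load(open('pics/w%d.png.pkl'%i,'rb'))['st'] for i in (1,2)]+[ctrl.state()]
S.append(dict(q=np.array([-1.18969513,3.09042708e-01,1.63515954,2.3e-05,1.19973024,-6.97476554e-02]),ee_pos=np.array([0.27199514,-0.56184569,0.24703644])))
def fk(P,q,mode):
    L1,L2,h,d,b,a,e,f=P; R1=R.from_euler('Z',q[0]); R2=R.from_euler('ZY',[q[0],q[1]]); R3=R.from_euler('ZY',[q[0],q[1]+q[2]]); R4=R.from_euler('ZYZ',[q[0],q[1]+q[2],q[3]]); Rm=Rq(q)
    return R1.apply([a,0,h])+R2.apply([0,0,L1])+R3.apply([e,0,L2])+(R4 if mode else R1).apply([0,b,0])+Rm@[0,0,d]
if __name__=='__main__':
    for mode in (0,1):
        g=lambda P:np.concatenate([(fk(P,s['q'],mode)-s['ee_pos'])*1e3 for s in S]+[np.array([P[5],P[6],P[7]])*3])
        o=least_squares(g,[.47,.5,.25,.27,.04,0,0,0]); print(mode,o.x.round(4),np.abs(o.fun).max().round(2))
E
python3 fit.py
```

```text
0 [0.4818 0.5265 0.3144 0.3003 0.0435 0.     0.0366 0.    ] 0.11
1 [ 0.471   0.2277  0.1099  0.2583  0.0434  0.2561 -0.0371  0.    ] 4.73
```

```bash
cat > ik.py <<'E'
from h import *
from fit import fk
P=[.4818,.5265,.3144,.3003,.0435,0,.0366,0]
lo=np.array([-3.06,-.79,.05,-1.19,.05,-2.94]);hi=np.array([3.06,1.96,2.63,4.34,2.64,2.94])
from scipy.optimize import least_squares
def iks(x,y,z,th,az,q0):  # grasp point mm in dispenser frame
    Rt=Rtool(DY+az,np.radians(th),-1); p=d2w(x/1e3,y/1e3,z/1e3)+.002*Rt[:,2]
    g=lambda q:np.r_[(fk(P,q,0)-p)*10,R.from_matrix(Rq(q).T@Rt).as_rotvec()]
    o=least_squares(g,np.clip(q0,lo+.01,hi-.01),bounds=(lo,hi)); return o.x,np.abs(o.fun).max()
E
python3 - <<'E'
from ik import *
A0=np.array([.6,.2,2.2,-.8,.5,0]);B0=np.array([.6,.2,2.2,4.1,.7,1.2])
for x,z in ((-72,58),(-20,120),(-15,59)):
  for az in (0,.15,.3,.5):
    for n,q0 in (('A',A0),('B',B0)):
      print(x,z,az,n,[th for th in range(20,76,5) if iks(x,-3,z,th,az,q0)[1]<.003])
E
```

```text
-72 58 0 A [60, 65, 70, 75]
-72 58 0 B [20, 25, 30, 35, 40, 45]
-72 58 0.15 A [60, 65, 70, 75]
-72 58 0.15 B [20, 25, 30, 35, 40, 45, 50]
-72 58 0.3 A [60, 65, 70, 75]
-72 58 0.3 B [20, 25, 30, 35, 40, 45, 50, 55]
-72 58 0.5 A [60, 65, 70, 75]
-72 58 0.5 B [20, 25, 30, 35, 40, 45, 50, 55]
-20 120 0 A [55, 60, 65, 70, 75]
-20 120 0 B [20, 25, 30, 35, 40]
-20 120 0.15 A [55, 60, 65, 70, 75]
-20 120 0.15 B [20, 25, 30, 35, 40, 45]
-20 120 0.3 A [55, 60, 65, 70, 75]
-20 120 0.3 B [20, 25, 30, 35, 40, 45, 50]
-20 120 0.5 A [55, 60, 65, 70, 75]
-20 120 0.5 B [20, 25, 30, 35, 40, 45, 50]
-15 59 0 A [60, 65, 70, 75]
-15 59 0 B [20, 25, 30, 35, 40, 45]
-15 59 0.15 A [60, 65, 70, 75]
-15 59 0.15 B [20, 25, 30, 35, 40, 45, 50]
-15 59 0.3 A [60, 65, 70, 75]
-15 59 0.3 B [20, 25, 30, 35, 40, 45, 50, 55]
-15 59 0.5 A [60, 65, 70, 75]
-15 59 0.5 B [20, 25, 30, 35, 40, 45, 50, 55]
```

```bash
python3 - <<'E'
from ik import *
st=ctrl.state(); q=st['q']; M=(R.from_euler('YZ',[q[4],np.pi/2+q[5]])).as_matrix(); ax=M.T@[0,0,1]; al=.122
rv=al*ax; t=R.from_rotvec(rv).apply([0,0,.3003])-[0,0,.3003]
print('row shift',(t/.3).round(4),'turn',(rv/(np.pi/2)).round(4))
p=np.array([0,0,0.])
for q4 in np.linspace(q[3],4.1,9):
    qq=q.copy(); qq[3]=q4; print(q4.round(2),fk(P,qq,0).round(3),Rq(qq)[:,2].round(2))
for x,z,th in ((-90,58,28),(-72,58,28),(-72,58,35),(-40,110,35),(-15,60,45),(-15,60,47)):
    o=iks(x,-3,z,th,0,[.6,.2,2.2,4.1,.7,1.2]); print(x,z,th,o[0].round(2),o[1].round(4))
E
```

```text
row shift [ 0.0708  0.0079 -0.0025] turn [-0.0028  0.0453  0.063 ]
-1.06 [0.443 0.211 0.276] [ 0.74 -0.06 -0.67]
-0.42 [0.361 0.251 0.212] [ 0.47  0.07 -0.88]
0.23 [0.288 0.334 0.203] [ 0.23  0.35 -0.91]
0.87 [0.253 0.428 0.253] [ 0.11  0.66 -0.74]
1.52 [0.27  0.493 0.341] [ 0.17  0.88 -0.45]
2.16 [0.332 0.504 0.433] [ 0.38  0.92 -0.14]
2.81 [0.415 0.457 0.491] [0.65 0.76 0.05]
3.45 [0.484 0.37  0.491] [0.88 0.47 0.05]
4.1 [0.513 0.279 0.435] [ 0.98  0.16 -0.14]
-90 58 28 [0.71 0.56 2.41 3.98 0.96 1.43] 0.0
-72 58 28 [0.67 0.56 2.39 3.95 0.95 1.42] 0.0
-72 58 35 [0.63 0.47 2.38 4.01 0.75 1.3 ] 0.0
-40 110 35 [0.58 0.33 2.36 4.1  0.63 1.12] 0.0
-15 60 45 [0.49 0.41 2.26 4.18 0.44 0.98] 0.0
-15 60 47 [0.48 0.4  2.25 4.27 0.4  0.89] 0.0
```

Call:
{"fn": "apply_moves", "kwargs": {"deltas": "0.071 0.008 -0.0025 -0.003 0.0455 0.063 0.5;0.071 0.008 -0.0025 -0.003 0.0455 0.063 0.5;0.071 0.008 -0.0025 -0.003 0.0455 0.063 0.5;0.071 0.008 -0.0025 -0.003 0.0455 0.063 0.5;0.071 0.008 -0.0025 -0.003 0.0455 0.063 0.5;0.071 0.008 -0.0025 -0.003 0.0455 0.063 0.5;0.071 0.008 -0.0025 -0.003 0.0455 0.063 0.5;0.071 0.008 -0.0025 -0.003 0.0455 0.063 0.5;0.071 0.008 -0.0025 -0.003 0.0455 0.063 0.5;0.071 0.008 -0.0025 -0.003 0.0455 0.063 0.5"}}

```text
time: 6.03
ee_pos: [0.2964, 0.327, 0.2042]
orientation: [0.037, 0.449, 0.869, 0.207]
ft_force: [-0.4, -0.4, 0.2]
grip_width: 0.0426
grip_force: 0.0
```

```bash
python3 -c "
from h import *; print(ctrl.state()['q'].round(3), ctrl.state()['ee_pos'])"
```

```text
[ 0.665 -0.243  2.359  0.178  0.621 -0.075] [0.29636882 0.32704805 0.20423468]
```

Exactly as planned, so I'll continue the swing.

Call:
{"fn": "apply_moves", "kwargs": {"deltas": "0.071 0.008 -0.0025 -0.003 0.0455 0.063 0.5;0.071 0.008 -0.0025 -0.003 0.0455 0.063 0.5;0.071 0.008 -0.0025 -0.003 0.0455 0.063 0.5;0.071 0.008 -0.0025 -0.003 0.0455 0.063 0.5;0.071 0.008 -0.0025 -0.003 0.0455 0.063 0.5;0.071 0.008 -0.0025 -0.003 0.0455 0.063 0.5;0.071 0.008 -0.0025 -0.003 0.0455 0.063 0.5;0.071 0.008 -0.0025 -0.003 0.0455 0.063 0.5;0.071 0.008 -0.0025 -0.003 0.0455 0.063 0.5;0.071 0.008 -0.0025 -0.003 0.0455 0.063 0.5"}}

```text
time: 6.87
ee_pos: [0.2652, 0.4844, 0.3265]
orientation: [-0.347, 0.7, 0.511, 0.358]
ft_force: [-0.1, 1.2, -1.1]
grip_width: 0.0428
grip_force: 0.0
```

Call:
{"fn": "apply_moves", "kwargs": {"deltas": "0.071 0.008 -0.0025 -0.003 0.0455 0.063 0.5;0.071 0.008 -0.0025 -0.003 0.0455 0.063 0.5;0.071 0.008 -0.0025 -0.003 0.0455 0.063 0.5;0.071 0.008 -0.0025 -0.003 0.0455 0.063 0.5;0.071 0.008 -0.0025 -0.003 0.0455 0.063 0.5;0.071 0.008 -0.0025 -0.003 0.0455 0.063 0.5;0.071 0.008 -0.0025 -0.003 0.0455 0.063 0.5;0.071 0.008 -0.0025 -0.003 0.0455 0.063 0.5;0.071 0.008 -0.0025 -0.003 0.0455 0.063 0.5;0.071 0.008 -0.0025 -0.003 0.0455 0.063 0.5"}}

```text
time: 7.7
ee_pos: [0.3911, 0.4758, 0.4839]
orientation: [-0.605, 0.699, -0.032, 0.38]
ft_force: [0.2, 0.3, 1.5]
grip_width: 0.0426
grip_force: 0.0
```

Call:
{"fn": "apply_moves", "kwargs": {"deltas": "0.071 0.008 -0.0025 -0.003 0.0455 0.063 0.5;0.071 0.008 -0.0025 -0.003 0.0455 0.063 0.5;0.071 0.008 -0.0025 -0.003 0.0455 0.063 0.5;0.071 0.008 -0.0025 -0.003 0.0455 0.063 0.5;0.071 0.008 -0.0025 -0.003 0.0455 0.063 0.5;0.071 0.008 -0.0025 -0.003 0.0455 0.063 0.5;0.071 0.008 -0.0025 -0.003 0.0455 0.063 0.5;0.071 0.008 -0.0025 -0.003 0.0455 0.063 0.5;0.071 0.008 -0.0025 -0.003 0.0455 0.063 0.5;0 0 0 0 0 0 0.5"}}

```text
time: 8.53
ee_pos: [0.5025, 0.3303, 0.4795]
orientation: [0.651, -0.481, 0.516, -0.281]
ft_force: [-0.0, -0.7, -0.1]
grip_width: 0.0428
grip_force: 0.0
```

```bash
cat >> ik.py <<'E'
def goto(x,y,z,th,az=0.,n=1):  # grasp point goal -> tool-frame totals in normalised units
    Rt=Rtool(DY+az,np.radians(th),-1); p=d2w(x/1e3,y/1e3,z/1e3)+.002*Rt[:,2]; t,r=delta(Rt,p)
    print('shift',(t/.3).round(3),'turn',(r/(np.pi/2)).round(3),'|mm|',np.linalg.norm(t)*1e3,'deg',np.degrees(np.linalg.norm(r)))
E
python3 - <<'E'
from ik import *
disp(); 
p,M=disp(); goto(*(p-2*M[:,2]),28); goto(-110,-3,70,28)
for f in np.linspace(0,1,4):
    print(f,iks(*((1-f)*p+f*np.array([-110,-3,70])),28,0,ctrl.state()['q']+[0,0,0,0,.2,1])[0].round(2))
E
```

```text
t 8.53 TCP [-61.8 110.  479.5] theta -0.4 zaxis [0.921 0.389 0.006] grasp [-63.6 109.2 479.5] tip upper [-50.1 125.9 484.1] q [ 0.67 -0.24  2.36  3.71  0.63 -0.07] F [-0.  -0.7 -0.1] w 0.0428
t 8.53 TCP [-61.8 110.  479.5] theta -0.4 zaxis [0.921 0.389 0.006] grasp [-63.6 109.2 479.5] tip upper [-50.1 125.9 484.1] q [ 0.67 -0.24  2.36  3.71  0.63 -0.07] F [-0.  -0.7 -0.1] w 0.0428
shift [ 0.003  0.002 -0.001] turn [0.042 0.423 0.772] |mm| 1.2313236124706193 deg 79.32437352644482
shift [ 0.812  1.135 -0.298] turn [0.042 0.423 0.772] |mm| 428.25194972703724 deg 79.32437352644482
0.0 [ 0.78 -0.23  2.25  4.34  0.65  0.64]
0.3333333333333333 [ 0.77 -0.12  2.37  4.34  0.68  0.77]
0.6666666666666666 [0.79 0.12 2.42 4.34 0.76 0.95]
1.0 [0.76 0.51 2.45 4.04 0.96 1.41]
```

```bash
cat >> ik.py <<'E'
from scipy.linalg import logm,expm
def T_of(x,y,z,th,az=0.):
    T=np.eye(4); T[:3,:3]=Rtool(DY+az,np.radians(th),-1); T[:3,3]=d2w(x/1e3,y/1e3,z/1e3)+.002*T[:3,2]; return T
def cur():
    st=ctrl.state(); w,x,y,z=st['orientation']; T=np.eye(4); T[:3,:3]=R.from_quat([x,y,z,w]).as_matrix(); T[:3,3]=st['ee_pos']; return T
def screw(T0,T1,n,q0):  # n equal rows from T0 to T1
    X=np.real(expm(logm(np.linalg.inv(T0)@T1)/n)); t,r=X[:3,3]/.3,R.from_matrix(X[:3,:3]).as_rotvec()/(np.pi/2)
    print(n,'rows: shift',t.round(4),'turn',r.round(4),'mm',np.linalg.norm(t)*300,'deg',np.linalg.norm(r)*90)
    T=T0.copy(); q=q0
    for i in range(n):
        T=T@X
        g=lambda q:np.r_[(fk(P,q,0)-T[:3,3])*10,R.from_matrix(Rq(q).T@T[:3,:3]).as_rotvec()]
        o=least_squares(g,np.clip(q,lo+.01,hi-.01),bounds=(lo,hi)); dq=np.abs(o.x-q).max(); q=o.x
        if i%3==2 or i==n-1: print(i+1,T[:3,3].round(3),'z',T[:3,2].round(2),q.round(2),'err %.3f dq %.2f'%(np.abs(o.fun).max(),dq))
    return q
E
python3 - <<'E'
from ik import *
screw(cur(),T_of(-120,-3,85,28),18,ctrl.state()['q'])
E
```

```text
18 rows: shift [ 0.0783  0.0278 -0.002 ] turn [0.0023 0.0235 0.0429] mm 24.93362919159486 deg 4.406909640358046
3 [0.516 0.281 0.425] z [ 0.97  0.24 -0.04] [ 0.61 -0.19  2.42  3.73  0.71  0.16] err 0.000 dq 0.08
6 [0.519 0.242 0.361] z [ 0.98  0.15 -0.1 ] [ 0.58 -0.1   2.47  3.76  0.78  0.39] err 0.000 dq 0.08
9 [0.511 0.215 0.292] z [ 0.98  0.07 -0.18] [0.58 0.02 2.5  3.82 0.86 0.62] err 0.000 dq 0.08
12 [0.495 0.202 0.221] z [ 0.96  0.01 -0.27] [0.61 0.16 2.51 3.89 0.93 0.87] err 0.000 dq 0.08
15 [0.47  0.204 0.15 ] z [ 0.93 -0.03 -0.37] [0.69 0.32 2.5  3.98 0.96 1.12] err 0.000 dq 0.08
18 [0.44  0.221 0.084] z [ 0.88 -0.05 -0.47] [0.78 0.46 2.47 4.09 0.94 1.37] err 0.000 dq 0.08
```

Call:
{"fn": "apply_moves", "kwargs": {"deltas": "0.078 0.028 -0.002 0.0025 0.0235 0.043 0.5;0.078 0.028 -0.002 0.0025 0.0235 0.043 0.5;0.078 0.028 -0.002 0.0025 0.0235 0.043 0.5;0.078 0.028 -0.002 0.0025 0.0235 0.043 0.5;0.078 0.028 -0.002 0.0025 0.0235 0.043 0.5;0.078 0.028 -0.002 0.0025 0.0235 0.043 0.5;0.078 0.028 -0.002 0.0025 0.0235 0.043 0.5;0.078 0.028 -0.002 0.0025 0.0235 0.043 0.5;0.078 0.028 -0.002 0.0025 0.0235 0.043 0.5;0.078 0.028 -0.002 0.0025 0.0235 0.043 0.5"}}

```text
time: 9.37
ee_pos: [0.5073, 0.2112, 0.2683]
orientation: [0.614, -0.214, 0.747, -0.142]
ft_force: [-0.4, 0.1, 0.1]
grip_width: 0.0429
grip_force: 0.0
```

Call:
{"fn": "apply_moves", "kwargs": {"deltas": "0.078 0.028 -0.002 0.0025 0.0235 0.043 0.5;0.078 0.028 -0.002 0.0025 0.0235 0.043 0.5;0.078 0.028 -0.002 0.0025 0.0235 0.043 0.5;0.078 0.028 -0.002 0.0025 0.0235 0.043 0.5;0.078 0.028 -0.002 0.0025 0.0235 0.043 0.5;0.078 0.028 -0.002 0.0025 0.0235 0.043 0.5;0.078 0.028 -0.002 0.0025 0.0235 0.043 0.5;0.078 0.028 -0.002 0.0025 0.0235 0.043 0.5;0 0 0 0 0 0 0.5;0 0 0 0 0 0 0.5"}}

```text
time: 10.2
ee_pos: [0.441, 0.2246, 0.084]
orientation: [0.517, 0.021, 0.855, -0.015]
ft_force: [-0.0, -0.2, 0.1]
grip_width: 0.0428
grip_force: 0.0
```

```bash
python3 - <<'E'
from ik import *
disp(); s=wsnap('w3.png'); snap('side','side3.png')
goto(-85,-3,47,28)
# geometry of the lift: for grasp point G, tilt th: flap angle needed by each hand point
def flap(gx,gz,th,w=11,W=40):
    t=np.radians(th); ax=np.array([np.cos(t),-np.sin(t)]); n=np.array([np.sin(t),np.cos(t)]); G=np.array([gx,gz]); out=[]
    pts=[('f%d'%k,G-k*ax+w*n) for k in range(-16,53,4)]+[('B%d'%k,G-k*ax+W*n) for k in (54,80,110,140)]
    best=('none',0)
    for nm,pnt in pts:
        v=pnt-[35,67]; r=np.hypot(*v)
        if r<95 and v[0]<0:
            a=np.arctan2(v[1],-v[0])+np.arcsin(min(1,2/r))
            if a>best[1]: best=(nm,a)
    lo=[(gx-k*ax[0]-w*n[0], gz-k*ax[1]-w*n[1]) for k in range(-16,54,2)]
    clr=min([z-64 for x,z in lo if -46<x<-38],default=99)
    return best[0],round(float(best[1]),2),'wall clr',round(float(clr),1)
for g in ((-72,47,28),(-66,60,28),(-60,75,28),(-50,90,28),(-40,100,28),(-20,110,28),(-10,105,28),(0,100,28),(0,90,30),(-5,85,32),(-10,75,38),(-15,65,43),(-15,60,45)): print(g,flap(*g))
E
```

```text
t 10.20 TCP [-117.3    1.1   84. ] theta 27.7 zaxis [ 0.886  0.002 -0.464] grasp [-119.     1.1   84.9] tip upper [-97.1   1.2  85.9] q [0.79 0.46 2.46 4.09 0.95 1.37] F [-0.  -0.2  0.1] w 0.0428
shift [ 0.063 -0.012  0.16 ] turn [0.001 0.004 0.001] |mm| 51.6907766990236 deg 0.4216521308373998
(-72, 47, 28) ('none', 0.0, 'wall clr', 99.0)
(-66, 60, 28) ('f-4', 0.03, 'wall clr', 99.0)
(-60, 75, 28) ('f0', 0.22, 'wall clr', 99.0)
(-50, 90, 28) ('f8', 0.42, 'wall clr', 8.8)
(-40, 100, 28) ('f-16', 0.59, 'wall clr', 22.5)
(-20, 110, 28) ('f-16', 0.94, 'wall clr', 43.8)
(-10, 105, 28) ('f-16', 1.04, 'wall clr', 43.5)
(0, 100, 28) ('f-16', 1.2, 'wall clr', 44.1)
(0, 90, 30) ('f-16', 1.07, 'wall clr', 35.5)
(-5, 85, 32) ('f-16', 0.81, 'wall clr', 29.7)
(-10, 75, 38) ('f52', 0.57, 'wall clr', 19.6)
(-15, 65, 43) ('B54', 0.82, 'wall clr', 8.0)
(-15, 60, 45) ('B54', 0.81, 'wall clr', 3.8)
```

View pics/w3.png

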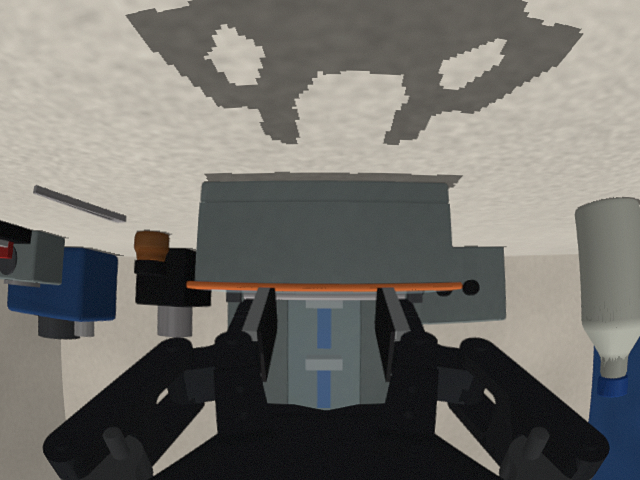

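The wrist view (upside down, camera below) shows the open fingers straddling the line of the holder just in front of the orange lip. I'll go under the lip and start lifting.

Call:
{"fn": "apply_moves", "kwargs": {"deltas": "0.0126 -0.0024 0.032 0 0 0 0.5;0.0126 -0.0024 0.032 0 0 0 0.5;0.0126 -0.0024 0.032 0 0 0 0.5;0.0126 -0.0024 0.032 0 0 0 0.5;0.0126 -0.0024 0.032 0 0 0 0.5;-0.010 0 0.019 0 0 0 0.5;-0.010 0 0.019 0 0 0 0.5;-0.015 0 -0.003 0 0 0 0.5;-0.015 0 -0.003 0 0 0 0.5;-0.015 0 -0.003 0 0 0 0.5"}}

```text
time: 11.13
ee_pos: [0.4901, 0.2171, 0.0588]
orientation: [0.517, 0.023, 0.856, -0.014]
ft_force: [-0.9, 0.0, -1.7]
grip_width: 0.0431
grip_force: 1.3
```

Call:
{"fn": "apply_moves", "kwargs": {"deltas": "-0.019 0 0 0 0 0 0.5;-0.019 0 0 0 0 0 0.5;-0.019 0 0 0 0 0 0.5;-0.02 0 0.002 0 0 0 0.5;-0.02 0 0.002 0 0 0 0.5;-0.02 0 0.002 0 0 0 0.5;-0.017 0 0.0036 0 0 0 0.5;-0.017 0 0.0036 0 0 0 0.5;-0.017 0 0.0036 0 0 0 0.5;0 0 0 0 0 0 0.5"}}

```text
time: 11.97
ee_pos: [0.5188, 0.2157, 0.1012]
orientation: [0.517, 0.024, 0.855, -0.014]
ft_force: [-3.1, -1.4, -1.3]
grip_width: 0.0429
grip_force: 1.6
```

```bash
python3 - <<'E'
from ik import *
disp(); s=snap('side','side4.png'); h=cv2.cvtColor(s['color'],cv2.COLOR_BGR2HSV)
m=cv2.inRange(h,(8,120,80),(20,255,255)); n,l,a,c=cv2.connectedComponentsWithStats(m)
print([(a[i].tolist()) for i in range(1,n) if a[i,4]>20])
for f in (0,.3,.5,.6,.8): 
    e=[proj(s,d2w((35-95*np.cos(f))/1e3,y,(67+95*np.sin(f))/1e3)).round(0).tolist() for y in (.08,-.08)]; print(f,e)
cv2.imwrite('pics/side4c.png',cv2.resize(s['color'][160:340,190:370],None,fx=3.3,fy=3.3))
E
```

```text
t 11.97 TCP [-39.1  -3.5 101.2] theta 27.7 zaxis [ 0.886  0.001 -0.464] grasp [-40.8  -3.5 102.2] tip upper [-18.9  -3.5 103.1] q [0.61 0.44 2.38 3.96 0.84 1.3 ] F [-3.1 -1.4 -1.3] w 0.0429
[[272, 245, 7, 9, 47], [254, 260, 41, 33, 141]]
0 [[264.0, 311.0], [301.0, 277.0]]
0.3 [[261.0, 302.0], [300.0, 268.0]]
0.5 [[258.0, 295.0], [297.0, 262.0]]
0.6 [[257.0, 292.0], [296.0, 259.0]]
0.8 [[252.0, 285.0], [292.0, 253.0]]
```

View pics/side4c.png

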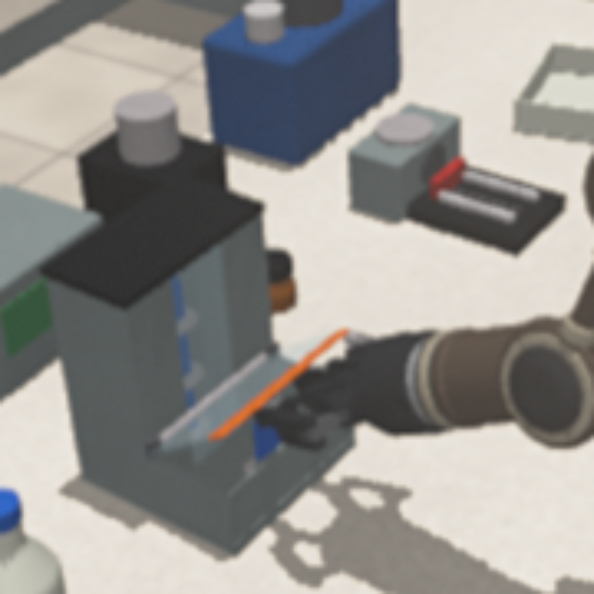

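The side view shows the flap up at about 0.6 rad, resting on the hand as predicted. The lip runs from (254,293) to (295,260), with the blue holder still standing below it.

Call:
{"fn": "apply_moves", "kwargs": {"deltas": "-0.0148 0 0.012 0 0 0 0.5;-0.0148 0 0.012 0 0 0 0.5;-0.0148 0 0.012 0 0 0 0.5;-0.0148 0 0.012 0 0 0 0.5;-0.0014 0 0.0153 0 0 0 0.5;-0.0014 0 0.0153 0 0 0 0.5;-0.0014 0 0.0153 0 0 0 0.5;-0.0014 0 0.0153 0 0 0 0.5;0 0 0 0 0 0 0.5;0 0 0 0 0 0 0.5"}}

```text
time: 12.85
ee_pos: [0.5547, 0.2132, 0.1006]
orientation: [0.515, 0.023, 0.857, -0.015]
ft_force: [-6.9, 0.8, -1.3]
grip_width: 0.0426
grip_force: 3.3
```

Call:
{"fn": "apply_moves", "kwargs": {"deltas": "0.009 0 0.0116 0 0 0 0.5;0.009 0 0.0116 0 0 0 0.5;0.009 0 0.0116 0 0 0 0.5;0 0 0 0 0 0 0.5;0.009 0 0.0116 0 0 0 0.5;0 0 0 0 0 0 0.5;0.009 0 0.0116 0 0 0 0.5;0 0 0 0 0 0 0.5;0 0 0 0 0 0 0.5;0 0 0 0 0 0 0.5"}}

```text
time: 13.68
ee_pos: [0.5606, 0.2123, 0.0771]
orientation: [0.511, 0.022, 0.859, -0.015]
ft_force: [-11.1, 1.3, -5.3]
grip_width: 0.0431
grip_force: 5.6
```

```bash
python3 - <<'E'
from ik import *
disp(); s=snap('side','side5.png'); h=cv2.cvtColor(s['color'],cv2.COLOR_BGR2HSV)
m=cv2.inRange(h,(8,120,80),(20,255,255)); n,l,a,c=cv2.connectedComponentsWithStats(m)
print([(a[i].tolist()) for i in range(1,n) if a[i,4]>20])
for f in (.6,.8,1,1.2,1.4): 
    e=[proj(s,d2w((35-95*np.cos(f))/1e3,y,(67+95*np.sin(f))/1e3)).round(0).tolist() for y in (.08,-.08)]; print(f,e)
for g in ((-2,70,34),(-10,66,40),(-15,61,44)): goto(g[0],-3,*g[1:])
q=ctrl.state()['q']; q=screw(cur(),T_of(-4,-3,70,36),5,q); q=screw(T_of(-4,-3,70,36),T_of(-15,-3,60,45),5,q)
cv2.imwrite('pics/side5c.png',cv2.resize(s['color'][160:340,190:370],None,fx=3.3,fy=3.3))
E
```

```text
t 13.68 TCP [ 2.8 -4.5 77.1] theta 28.5 zaxis [ 0.879  0.002 -0.477] grasp [ 1.1 -4.6 78.1] tip upper [23.  -4.5 78.7] q [0.54 0.52 2.3  3.87 0.82 1.33] F [-11.1   1.3  -5.3] w 0.0431
[[379, 67, 7, 7, 21], [369, 75, 10, 6, 24], [272, 245, 7, 9, 48], [251, 256, 40, 33, 104]]
0.6 [[257.0, 292.0], [296.0, 259.0]]
0.8 [[252.0, 285.0], [292.0, 253.0]]
1 [[247.0, 279.0], [287.0, 248.0]]
1.2 [[241.0, 274.0], [282.0, 243.0]]
1.4 [[236.0, 270.0], [276.0, 239.0]]
shift [0.029 0.005 0.004] turn [0.001 0.061 0.003] |mm| 8.836794345603279 deg 5.505439432420422
shift [ 0.054  0.005 -0.013] turn [0.001 0.128 0.003] |mm| 16.714341655054987 deg 11.501439787424088
shift [ 0.077  0.006 -0.02 ] turn [0.001 0.172 0.003] |mm| 23.897879524433712 deg 15.500490332752891
5 rows: shift [ 0.0064  0.0011 -0.0001] turn [0.0002 0.0167 0.0006] mm 1.9584066379401899 deg 1.5006793808175138
3 [0.558 0.213 0.072] z [ 0.84 -0.05 -0.54] [0.52 0.49 2.29 3.93 0.71 1.26] err 0.000 dq 0.04
5 [0.555 0.214 0.069] z [ 0.81 -0.05 -0.59] [0.52 0.46 2.28 3.97 0.64 1.21] err 0.000 dq 0.04
5 rows: shift [ 0.01    0.     -0.0014] turn [0.   0.02 0.  ] mm 3.038490768043724 deg 1.7999999999999994
3 [0.549 0.215 0.062] z [ 0.75 -0.04 -0.66] [0.5  0.43 2.27 4.08 0.51 1.09] err 0.000 dq 0.05
5 [0.544 0.215 0.059] z [ 0.71 -0.04 -0.71] [0.49 0.41 2.26 4.18 0.44 0.98] err 0.000 dq 0.06
```

View pics/side5c.png

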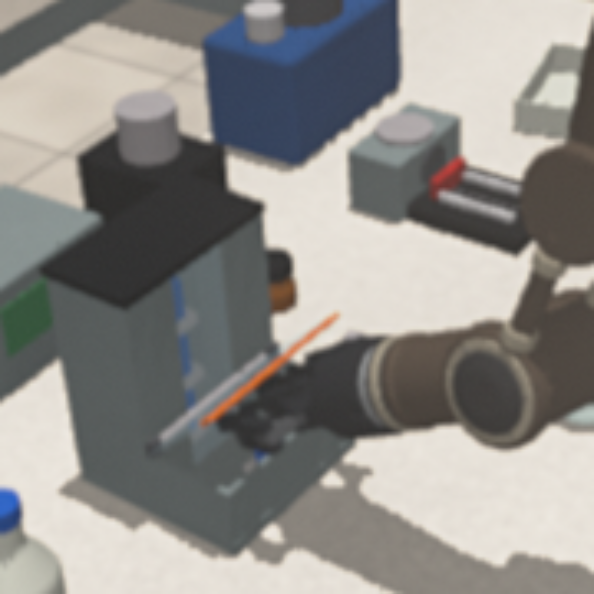

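The side view shows the lip at about 0.8 rad, but its edge sits right at the upper corner of the gripper body. I'll lift again, flatten the hand and re-enter so that the body goes cleanly under the flap.

Call:
{"fn": "apply_moves", "kwargs": {"deltas": "-0.0184 0.0017 -0.008 0 0 0 0.5;-0.0184 0.0017 -0.008 0 0 0 0.5;-0.0184 0.0017 -0.008 0 0 0 0.5;-0.0184 0.0017 -0.008 0 0 0 0.5;0 0 0 0 -0.039 0 0.5;0 0 0 0 -0.039 0 0.5;0 0 0 0 -0.039 0 0.5;0 0 0 0 0 0 0.5;0 0 0 0 0 0 0.5;0 0 0 0 0 0 0.5"}}

```text
time: 14.57
ee_pos: [0.5667, 0.2149, 0.1062]
orientation: [0.593, 0.022, 0.804, -0.017]
ft_force: [-7.8, -0.1, -5.5]
grip_width: 0.0427
grip_force: 3.7
```

```bash
cat >> ik.py <<'E'
def lip(name=None):
    s=eyes.snapshot('side') if not name else snap('side',name); h=cv2.cvtColor(s['color'],cv2.COLOR_BGR2HSV)
    m=cv2.inRange(h,(8,120,80),(20,255,255)); n,l,a,c=cv2.connectedComponentsWithStats(m)
    F=np.arange(0,1.5,.01); far=[proj(s,d2w((35-95*np.cos(f))/1e3,-.08,(67+95*np.sin(f))/1e3)) for f in F]; near=[proj(s,d2w((35-95*np.cos(f))/1e3,.08,(67+95*np.sin(f))/1e3)) for f in F]
    for b in a[1:]:
        if b[4]>60 and b[2]>20:
            e=[abs(f[0]-b[0]-b[2])+abs(f[1]-b[1])+abs(g[0]-b[0])+abs(g[1]-b[1]-b[3]) for f,g in zip(far,near)]; i=int(np.argmin(e)); print('lip box',b.tolist(),'flap angle',F[i].round(2),'res',round(e[i],1))
E
python3 - <<'E'
from ik import *
disp(); lip(); goto(11,-3,76,18)
E
```

```text
t 14.57 TCP [  8.9  -1.6 106.2] theta 17.2 zaxis [ 0.955  0.001 -0.295] grasp [  6.9  -1.6 106.8] tip upper [ 28.3  -1.6 111.7] q [0.57 0.59 2.31 3.83 1.08 1.41] F [-7.8 -0.1 -5.5] w 0.0427
lip box [236, 240, 43, 35, 240] flap angle 1.3 res 6.6
shift [ 0.094 -0.005  0.043] turn [0.001 0.009 0.001] |mm| 31.16175362721167 deg 0.8201127404321795
```

Call:
{"fn": "apply_moves", "kwargs": {"deltas": "0.0157 0 0.008 0 0 0 0.5;0.0157 0 0.008 0 0 0 0.5;0.0157 0 0.008 0 0 0 0.5;0 0 0 0 0 0 0.5;0.0157 0 0.008 0 0 0 0.5;0.0157 0 0.008 0 0 0 0.5;0 0 0 0 0 0 0.5;0.0157 0 0.008 0 0 0 0.5;0 0 0 0 0 0 0.5;0 0 0 0 0 0 0.5"}}

```text
time: 15.45
ee_pos: [0.5731, 0.216, 0.0806]
orientation: [0.599, 0.021, 0.8, -0.016]
ft_force: [-22.2, 2.4, 9.1]
grip_width: 0.0429
grip_force: 9.8
```

```bash
python3 - <<'E'
from ik import *
disp(); lip()
q=ctrl.state()['q']; q=screw(cur(),T_of(2,-3,70,30),7,q); q=screw(T_of(2,-3,70,30),T_of(-14,-3,60,45),9,q)
E
```

```text
t 15.45 TCP [15.1 -0.2 80.6] theta 16.3 zaxis [ 0.96   0.004 -0.281] grasp [13.2 -0.2 81.1] tip upper [34.5 -0.1 86.3] q [0.56 0.68 2.28 3.8  1.14 1.45] F [-22.2   2.4   9.1] w 0.0429
lip box [235, 239, 42, 35, 226] flap angle 1.37 res 5.7
7 rows: shift [ 0.0071 -0.0013 -0.0029] turn [0.0004 0.0216 0.0002] mm 2.332172208846765 deg 1.9487397919696945
3 [0.568 0.215 0.075] z [ 0.92 -0.05 -0.38] [0.55 0.61 2.29 3.82 0.99 1.41] err 0.000 dq 0.05
6 [0.563 0.214 0.07 ] z [ 0.88 -0.05 -0.47] [0.54 0.55 2.29 3.87 0.84 1.35] err 0.000 dq 0.05
7 [0.562 0.214 0.069] z [ 0.86 -0.05 -0.5 ] [0.53 0.53 2.29 3.88 0.79 1.32] err 0.000 dq 0.05
9 rows: shift [ 0.0067  0.     -0.0026] turn [0.     0.0185 0.    ] mm 2.156954651553452 deg 1.6666666666666659
3 [0.556 0.214 0.065] z [ 0.82 -0.05 -0.57] [0.52 0.48 2.28 3.95 0.67 1.24] err 0.000 dq 0.04
6 [0.551 0.214 0.062] z [ 0.76 -0.04 -0.64] [0.5  0.44 2.27 4.04 0.55 1.14] err 0.000 dq 0.04
9 [0.545 0.215 0.059] z [ 0.71 -0.04 -0.71] [0.49 0.41 2.26 4.18 0.44 0.98] err 0.000 dq 0.06
```

Call:
{"fn": "apply_moves", "kwargs": {"deltas": "0.007 -0.0013 -0.003 0 0.0216 0 0.5;0.007 -0.0013 -0.003 0 0.0216 0 0.5;0.007 -0.0013 -0.003 0 0.0216 0 0.5;0.007 -0.0013 -0.003 0 0.0216 0 0.5;0.007 -0.0013 -0.003 0 0.0216 0 0.5;0.007 -0.0013 -0.003 0 0.0216 0 0.5;0.007 -0.0013 -0.003 0 0.0216 0 0.5;0 0 0 0 0 0 0.5;0 0 0 0 0 0 0.5;0 0 0 0 0 0 0.5"}}

```text
time: 16.33
ee_pos: [0.5624, 0.2134, 0.0658]
orientation: [0.496, 0.024, 0.868, -0.013]
ft_force: [-2.1, 2.0, -2.9]
grip_width: 0.0426
grip_force: 0.0
```

```bash
python3 - <<'E'
from ik import *
disp(); lip()
q=ctrl.state()['q']; q=screw(cur(),T_of(-14,-3,60,45),9,q)
E
```

```text
t 16.33 TCP [ 4.6 -3.3 65.8] theta 30.5 zaxis [ 0.862  0.002 -0.508] grasp [ 2.9 -3.4 66.8] tip upper [24.8 -3.3 66.7] q [0.53 0.53 2.29 3.88 0.78 1.32] F [-2.1  2.  -2.9] w 0.0426
lip box [255, 261, 41, 33, 168] flap angle 0.54 res 3.6
9 rows: shift [ 0.0056  0.0002 -0.0035] turn [0.0001 0.0178 0.0001] mm 1.9882431246716301 deg 1.598783297258293
3 [0.556 0.214 0.062] z [ 0.81 -0.04 -0.58] [0.52 0.49 2.28 3.94 0.66 1.24] err 0.000 dq 0.04
6 [0.551 0.214 0.06 ] z [ 0.76 -0.04 -0.65] [0.5  0.45 2.27 4.04 0.55 1.14] err 0.000 dq 0.04
9 [0.545 0.215 0.059] z [ 0.71 -0.04 -0.71] [0.49 0.41 2.26 4.18 0.44 0.98] err 0.000 dq 0.06
```

```bash
python3 - <<'E'
from ik import *
q=ctrl.state()['q']; q=screw(cur(),T_of(-12,-3,60.5,46),9,q)
E
```

```text
9 rows: shift [ 0.0051  0.0002 -0.003 ] turn [0.0001 0.019  0.0001] mm 1.7650285371809178 deg 1.7098920874570402
3 [0.557 0.214 0.063] z [ 0.81 -0.04 -0.58] [0.51 0.48 2.28 3.95 0.65 1.24] err 0.000 dq 0.04
6 [0.552 0.214 0.061] z [ 0.76 -0.04 -0.65] [0.5  0.44 2.27 4.05 0.53 1.11] err 0.000 dq 0.05
9 [0.547 0.215 0.059] z [ 0.69 -0.04 -0.72] [0.48 0.41 2.25 4.22 0.41 0.93] err 0.000 dq 0.07
```

Call:
{"fn": "apply_moves", "kwargs": {"deltas": "0.005 0 -0.003 0 0.019 0 0.5;0.005 0 -0.003 0 0.019 0 0.5;0.005 0 -0.003 0 0.019 0 0.5;0.005 0 -0.003 0 0.019 0 0.5;0.005 0 -0.003 0 0.019 0 0.5;0.005 0 -0.003 0 0.019 0 0.5;0.005 0 -0.003 0 0.019 0 0.5;0.005 0 -0.003 0 0.019 0 0.5;0.005 0 -0.003 0 0.019 0 0.5;0 0 0 0 0 0 0.5"}}

```text
time: 17.22
ee_pos: [0.5471, 0.213, 0.059]
orientation: [0.374, 0.026, 0.927, -0.011]
ft_force: [-1.0, 0.1, -1.4]
grip_width: 0.0425
grip_force: 0.0
```

```bash
python3 - <<'E'
from ik import *
disp(); lip(); s=wsnap('w6.png'); snap('top','top6.png')
h=cv2.cvtColor(s['color'],cv2.COLOR_BGR2HSV); m=cv2.inRange(h,(100,70,40),(130,255,255)); n,l,a,c=cv2.connectedComponentsWithStats(m)
print([(x.tolist()) for x in a[1:] if x[4]>60]); print('expected tab top/bottom',wproj(s,d2w(-.015,-.0025,.062)),wproj(s,d2w(-.026,-.0025,.03)))
E
```

```text
t 17.22 TCP [-10.6  -4.6  59. ] theta 46.1 zaxis [ 0.694 -0.001 -0.72 ] grasp [-12.   -4.6  60.4] tip upper [ 9.1 -4.6 54.3] q [0.48 0.4  2.25 4.22 0.41 0.93] F [-1.   0.1 -1.4] w 0.0425
lip box [254, 272, 27, 21, 108] flap angle 0.56 res 30.5
[[0, 316, 87, 96, 6410], [315, 319, 39, 42, 1129], [606, 322, 34, 158, 3648], [324, 395, 21, 16, 300]]
expected tab top/bottom [330.68602069 329.23556708] [330.70271562 240.92498836]
```

View pics/w6.png

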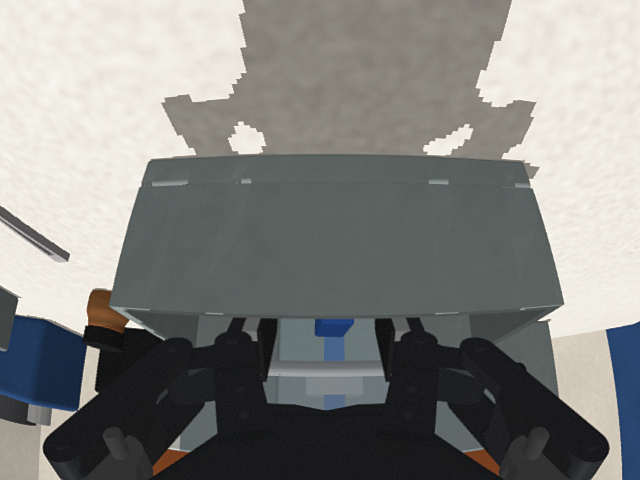

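The wrist view shows the blue tab at (333,327) between the pads (inner edges at about 268 and 384), with the hand over the wall and the flap resting on it. I'll shift 2 mm and grip.

Call:
{"fn": "apply_moves", "kwargs": {"deltas": "0 0.004 0 0 0 0 0.5;0 0.003 0 0 0 0 0.4;0 0 0 0 0 0 0.3;0 0 0 0 0 0 0.22;0 0 0 0 0 0 0.16;0 0 0 0 0 0 0.1;0 0 0 0 0 0 0;0 0 0 0 0 0 0;0 0 0 0 0 0 0;0 0 0 0 0 0 0"}}

```text
time: 18.2
ee_pos: [0.546, 0.2157, 0.0579]
orientation: [0.372, 0.025, 0.928, -0.01]
ft_force: [-3.2, 1.7, -1.9]
grip_width: 0.0109
grip_force: 58.6
```

```bash
python3 - <<'E'
from ik import *
disp(); lip(); print(ctrl.state()['grip_force'])
q0=ctrl.state()['q']; p,M=disp(); g=p-2*M[:,2]
q=screw(cur(),T_of(-20,g[1],85,44),6,q0); q=screw(T_of(-20,g[1],85,44),T_of(-90,g[1],128,40),9,q)
E
```

```text
t 18.20 TCP [-12.   -1.9  57.9] theta 46.3 zaxis [ 0.691  0.001 -0.722] grasp [-13.3  -1.9  59.4] tip upper [ 7.7 -1.9 53.2] q [0.48 0.41 2.25 4.23 0.41 0.93] F [-3.2  1.7 -1.9] w 0.0109
lip box [254, 272, 26, 22, 106] flap angle 0.53 res 31.6
58.593714237213135
t 18.25 TCP [-11.9  -1.9  57.9] theta 46.3 zaxis [ 0.691  0.001 -0.722] grasp [-13.3  -1.9  59.4] tip upper [ 7.8 -1.9 53.3] q [0.48 0.41 2.25 4.23 0.41 0.93] F [-3.4  0.8 -1.3] w 0.011
6 rows: shift [-0.0074  0.     -0.0127] turn [ 0.0001 -0.0042  0.0002] mm 4.420364852755971 deg 0.3759581406397258
3 [0.543 0.216 0.071] z [ 0.7  -0.04 -0.71] [0.49 0.38 2.26 4.25 0.42 0.91] err 0.000 dq 0.01
6 [0.539 0.216 0.084] z [ 0.72 -0.04 -0.69] [0.5  0.35 2.27 4.26 0.44 0.9 ] err 0.000 dq 0.01
9 rows: shift [ 0.0056  0.     -0.0299] turn [ 0.     -0.0049  0.    ] mm 9.127066153795543 deg 0.44444444444444475
3 [0.516 0.217 0.099] z [ 0.73 -0.04 -0.68] [0.54 0.29 2.32 4.29 0.47 0.9 ] err 0.000 dq 0.02
6 [0.493 0.219 0.113] z [ 0.75 -0.04 -0.66] [0.59 0.24 2.37 4.34 0.51 0.89] err 0.000 dq 0.02
9 [0.47  0.22  0.127] z [ 0.76 -0.04 -0.64] [0.64 0.18 2.42 4.34 0.55 0.91] err 0.011 dq 0.02
```

The tab is gripped (11 mm opening, 59 N). Now I plan the lift and withdrawal within the q4 limit.

```bash
python3 - <<'E'
from ik import *
q=ctrl.state()['q']
for x,z,th,az in ((-13,90,45,0),(-15,122,44,0),(-15,122,45,.15),(-15,122,40,0),(-40,122,40,.0),(-40,122,42,.15),(-65,122,42,.25),(-65,122,38,.1),(-65,122,34,.0),(-140,130,40,.3),(-140,130,34,.1)):
    o=iks(x,-2,z,th,az,q); print(x,z,th,az,o[0].round(2),o[1].round(3))
# shuttle placing pose
for th in (40,46,50):
    Rt=Rtool(-.02,np.radians(th),-1)
    for z in (.066,.16):
        p=np.array([.6157,-.2309,z]); 
        for q0 in ([-.4,.4,2,2,.6,-1.5],[-.4,.4,2,1.,.6,-1.5],[-.4,.4,2,3,.6,-.5]):
            g=lambda q:np.r_[(fk(P,q,0)-p)*10,R.from_matrix(Rq(q).T@Rt).as_rotvec()]
            o=least_squares(g,q0,bounds=(lo,hi)); print(th,z,o.x.round(2),np.abs(o.fun).max().round(3))
E
```

```text
-13 90 45 0 [0.49 0.34 2.26 4.33 0.41 0.82] 0.0
-15 122 44 0 [0.49 0.26 2.28 4.34 0.4  0.79] 0.02
-15 122 45 0.15 [0.42 0.23 2.3  4.17 0.27 0.8 ] 0.0
-15 122 40 0 [0.52 0.28 2.29 4.27 0.48 0.88] 0.0
-40 122 40 0.0 [0.55 0.25 2.33 4.29 0.5  0.89] 0.0
-40 122 42 0.15 [0.46 0.21 2.36 4.01 0.36 0.99] 0.0
-65 122 42 0.25 [0.43 0.17 2.42 3.73 0.32 1.17] 0.0
-65 122 38 0.1 [0.55 0.22 2.41 4.03 0.51 1.07] 0.0
-65 122 34 0.0 [0.63 0.28 2.4  4.15 0.67 1.1 ] 0.0
-140 130 40 0.3 [0.54 0.05 2.57 3.76 0.39 1.18] 0.0
-140 130 34 0.1 [0.73 0.17 2.54 4.13 0.68 1.13] 0.0
40 0.066 [-0.52  0.42  2.04  1.02  0.26 -2.94] 0.295
40 0.066 [-0.52  0.42  2.04  1.02  0.26 -2.94] 0.295
40 0.066 [-0.63  0.49  2.16  2.08  0.53  2.14] 0.0
40 0.16 [-0.56  0.25  2.08  1.02  0.35 -2.94] 0.186
40 0.16 [-0.56  0.25  2.08  1.02  0.35 -2.94] 0.186
40 0.16 [-0.63  0.28  2.16  1.71  0.46  2.56] 0.0
46 0.066 [-0.53  0.43  2.03  0.99  0.28 -2.94] 0.198
46 0.066 [-0.53  0.43  2.03  0.99  0.28 -2.94] 0.198
46 0.066 [-0.6   0.46  2.12  1.84  0.41  2.41] 0.0
46 0.16 [-0.56  0.25  2.07  0.99  0.37 -2.94] 0.094
46 0.16 [-0.56  0.25  2.07  0.99  0.37 -2.94] 0.094
46 0.16 [-0.6   0.26  2.11  1.36  0.4   2.93] 0.0
50 0.066 [-0.54  0.43  2.03  0.97  0.3  -2.94] 0.134
50 0.066 [-0.54  0.43  2.03  0.97  0.3  -2.94] 0.134
50 0.066 [-0.58  0.45  2.09  1.6   0.35  2.66] 0.0
50 0.16 [-0.57  0.26  2.06  0.97  0.39 -2.94] 0.033
50 0.16 [-0.57  0.26  2.06  0.97  0.39 -2.94] 0.033
50 0.16 [-0.6   0.26  2.11  1.34  0.39  2.94] 0.061
```

```bash
python3 - <<'E'
from ik import *
q=ctrl.state()['q']; p,M=disp(); W1=T_of(-15,-2,122,45,.15); W2=T_of(-62,-2,122,42,.22); W3=T_of(-150,-2,130,40,.3)
q=screw(cur(),W1,12,q); q=screw(W1,W2,6,q); q=screw(W2,W3,3,q)
E
```

```text
t 18.25 TCP [-11.9  -1.9  57.9] theta 46.3 zaxis [ 0.691  0.001 -0.722] grasp [-13.3  -1.9  59.4] tip upper [ 7.8 -1.9 53.3] q [0.48 0.41 2.25 4.23 0.41 0.93] F [-3.4  0.8 -1.3] w 0.011
12 rows: shift [-0.0118  0.0001 -0.0128] turn [-0.0055 -0.0012 -0.0056] mm 5.223233470169362 deg 0.7147847503520715
3 [0.546 0.216 0.074] z [ 0.7  -0.01 -0.72] [0.47 0.36 2.26 4.21 0.38 0.9 ] err 0.000 dq 0.01
6 [0.545 0.216 0.089] z [ 0.7   0.01 -0.71] [0.45 0.32 2.27 4.19 0.34 0.87] err 0.000 dq 0.01
9 [0.545 0.216 0.105] z [ 0.7   0.04 -0.71] [0.44 0.27 2.29 4.18 0.31 0.83] err 0.000 dq 0.01
12 [0.544 0.216 0.121] z [ 0.7   0.07 -0.71] [0.42 0.23 2.3  4.17 0.27 0.8 ] err 0.000 dq 0.01
6 rows: shift [ 0.0177  0.0047 -0.0186] turn [-0.0054 -0.0056 -0.0051] mm 7.827070296742761 deg 0.83470013988733
3 [0.521 0.218 0.121] z [ 0.72  0.09 -0.69] [0.43 0.2  2.36 3.98 0.3  0.97] err 0.000 dq 0.06
6 [0.497 0.219 0.121] z [ 0.73  0.12 -0.67] [0.45 0.17 2.41 3.83 0.34 1.11] err 0.000 dq 0.05
3 rows: shift [ 0.0559  0.024  -0.0771] turn [-0.0128 -0.0074 -0.0111] mm 29.459850704399692 deg 1.6669275474437042
3 [0.41  0.224 0.129] z [ 0.74  0.19 -0.64] [0.56 0.03 2.59 3.8  0.4  1.16] err 0.000 dq 0.06
```

Call:
{"fn": "apply_moves", "kwargs": {"deltas": "-0.0118 0 -0.0128 0 0 0 0;-0.0118 0 -0.0128 0 0 0 0;-0.0118 0 -0.0128 -0.0066 -0.0014 -0.0067 0;-0.0118 0 -0.0128 -0.0066 -0.0014 -0.0067 0;-0.0118 0 -0.0128 -0.0066 -0.0014 -0.0067 0;-0.0118 0 -0.0128 -0.0066 -0.0014 -0.0067 0;-0.0118 0 -0.0128 -0.0066 -0.0014 -0.0067 0;-0.0118 0 -0.0128 -0.0066 -0.0014 -0.0067 0;-0.0118 0 -0.0128 -0.0066 -0.0014 -0.0067 0;-0.0118 0 -0.0128 -0.0066 -0.0014 -0.0067 0"}}

```text
time: 19.08
ee_pos: [0.5431, 0.2156, 0.1092]
orientation: [0.379, -0.03, 0.925, 0.013]
ft_force: [-1.8, 1.1, -9.1]
grip_width: 0.0108
grip_force: 61.9
```

Call:
{"fn": "apply_moves", "kwargs": {"deltas": "-0.0118 0 -0.0128 -0.0066 -0.0014 -0.0067 0;-0.0118 0 -0.0128 -0.0066 -0.0014 -0.0067 0;0 0 0 0 0 0 0;0 0 0 0 0 0 0;0 0 0 0 0 0 0;0 0 0 0 0 0 0;0 0 0 0 0 0 0;0 0 0 0 0 0 0;0 0 0 0 0 0 0;0 0 0 0 0 0 0"}}

```text
time: 19.92
ee_pos: [0.5448, 0.2154, 0.1211]
orientation: [0.383, -0.043, 0.923, 0.018]
ft_force: [-5.0, -0.6, -1.8]
grip_width: 0.0108
grip_force: 61.3
```

```bash
python3 - <<'E'
from ik import *
disp(); lip('side7.png'); print(ctrl.state()['grip_force'])
q=ctrl.state()['q']; W2=T_of(-62,-2,123,42,.22); W3=T_of(-145,-2,132,40,.3); q=screw(cur(),W2,6,q); q=screw(W2,W3,3,q)
E
```

```text
t 19.92 TCP [-13.1  -2.3 121.1] theta 44.9 zaxis [ 0.701  0.105 -0.706] grasp [-14.5  -2.5 122.5] tip upper [  6.5   0.6 116.9] q [0.42 0.23 2.3  4.16 0.27 0.8 ] F [-5.  -0.6 -1.8] w 0.0108
lip box [244, 245, 39, 36, 179] flap angle 1.11 res 5.6
61.32191719254479
6 rows: shift [ 0.0176  0.005  -0.0189] turn [-0.0055 -0.0054 -0.0052] mm 7.906904231217125 deg 0.8349616257745822
3 [0.521 0.217 0.122] z [ 0.72  0.09 -0.69] [0.43 0.2  2.36 3.98 0.3  0.97] err 0.000 dq 0.06
6 [0.497 0.219 0.122] z [ 0.73  0.12 -0.67] [0.45 0.17 2.41 3.83 0.33 1.1 ] err 0.000 dq 0.05
3 rows: shift [ 0.0515  0.0227 -0.0738] turn [-0.0128 -0.0074 -0.0111] mm 27.834254002845928 deg 1.6669275474437042
3 [0.415 0.223 0.131] z [ 0.74  0.19 -0.64] [0.55 0.03 2.58 3.79 0.39 1.16] err 0.000 dq 0.05
```

Call:
{"fn": "apply_moves", "kwargs": {"deltas": "0.0176 0.005 -0.019 -0.0055 -0.0054 -0.0052 0;0.0176 0.005 -0.019 -0.0055 -0.0054 -0.0052 0;0.0176 0.005 -0.019 -0.0055 -0.0054 -0.0052 0;0.0176 0.005 -0.019 -0.0055 -0.0054 -0.0052 0;0.0176 0.005 -0.019 -0.0055 -0.0054 -0.0052 0;0.0176 0.005 -0.019 -0.0055 -0.0054 -0.0052 0;0.0515 0.0227 -0.074 -0.0128 -0.0074 -0.011 0;0.0515 0.0227 -0.074 -0.0128 -0.0074 -0.011 0;0.0515 0.0227 -0.074 -0.0128 -0.0074 -0.011 0;0 0 0 0 0 0 0"}}

```text
time: 20.8
ee_pos: [0.411, 0.2231, 0.1305]
orientation: [0.419, -0.112, 0.9, 0.052]
ft_force: [-1.1, -0.3, -2.5]
grip_width: 0.0107
grip_force: 58.8
```

```bash
python3 - <<'E'
from ik import *
disp(); lip('side8.png'); print(ctrl.state()['grip_force'])
s=wsnap('w8.png'); h=cv2.cvtColor(s['color'],cv2.COLOR_BGR2HSV); m=cv2.inRange(h,(100,90,40),(130,255,255)); n,l,a,c=cv2.connectedComponentsWithStats(m); print([x.tolist() for x in a[1:] if x[4]>60])
# screw to the shuttle
def TS(x,y,z,th,az=0.): # grasp point in the shuttle frame (mm), origin from stop face centre
    c,sn=np.cos(-.02),np.sin(-.02); o=np.array([.6307,-.2312])-.035*np.array([c,sn])
    T=np.eye(4); T[:3,:3]=Rtool(-.02+az,np.radians(th),-1); T[:3,3]=np.r_[o+np.array([c*x-sn*y,sn*x+c*y])/1e3,z/1e3]+.002*T[:3,2]; return T
q=ctrl.state()['q']
for n in (24,):
  for tgt in (TS(-85,0,140,40,0),):
    screw(cur(),tgt,n,q)
E
```

```text
t 20.80 TCP [-147.1   -2.2  130.5] theta 40.1 zaxis [ 0.731  0.228 -0.643] grasp [-148.6   -2.6  131.8] tip upper [-128.     3.8  128. ] q [0.55 0.03 2.58 3.79 0.39 1.16] F [-1.1 -0.3 -2.5] w 0.0107
lip box [260, 276, 41, 36, 279] flap angle 0.04 res 6.2
58.81598711013794
[[309, 234, 34, 106, 3294], [0, 247, 35, 86, 1935], [483, 260, 136, 220, 14376], [252, 302, 16, 40, 544]]
24 rows: shift [-0.0044 -0.0643  0.004 ] turn [0.0054 0.0001 0.0045] mm 19.368832406952745 deg 0.6321777830925329
3 [0.434 0.169 0.134] z [ 0.75  0.16 -0.64] [ 0.34 -0.    2.61  3.44  0.35  1.37] err 0.000 dq 0.13
6 [0.451 0.114 0.135] z [ 0.76  0.14 -0.64] [ 0.13 -0.02  2.62  3.02  0.33  1.65] err 0.000 dq 0.14
9 [0.466 0.058 0.135] z [ 0.76  0.11 -0.64] [-0.08 -0.02  2.61  2.63  0.36  1.91] err 0.000 dq 0.12
12 [0.479 0.001 0.136] z [ 0.76  0.09 -0.64] [-0.27  0.01  2.58  2.32  0.41  2.09] err 0.000 dq 0.09
15 [ 0.49  -0.056  0.137] z [ 0.76  0.06 -0.64] [-0.44  0.04  2.54  2.11  0.46  2.2 ] err 0.000 dq 0.06
18 [ 0.499 -0.113  0.137] z [ 0.77  0.04 -0.64] [-0.58  0.09  2.49  1.96  0.51  2.27] err 0.000 dq 0.05
21 [ 0.507 -0.171  0.138] z [ 0.77  0.01 -0.64] [-0.7   0.14  2.42  1.84  0.54  2.33] err 0.000 dq 0.04
24 [ 0.512 -0.229  0.139] z [ 0.77 -0.02 -0.64] [-0.79  0.19  2.35  1.74  0.57  2.38] err 0.000 dq 0.03
```

The holder is out, and the lip box matches the one at the start, so the flap is shut. Next I plan a higher transit that stays clear of the q3 limit.

```bash
cat >> ik.py <<'E'
def TS(x,y,z,th,az=0.): # grasp point in the shuttle frame (mm), origin from stop face centre
    c,sn=np.cos(-.02),np.sin(-.02); o=np.array([.6307,-.2312])-.035*np.array([c,sn])
    T=np.eye(4); T[:3,:3]=Rtool(-.02+az,np.radians(th),-1); T[:3,3]=np.r_[o+np.array([c*x-sn*y,sn*x+c*y])/1e3,z/1e3]+.002*T[:3,2]; return T
E
python3 - <<'E'
from ik import *
q=ctrl.state()['q']
U1=T_of(-125,-2,240,40,.3); U2=TS(-75,0,160,38,0); U3=TS(0,0,80,46.3,0)
q=screw(cur(),U1,5,q); q=screw(U1,U2,20,q); q=screw(U2,U3,10,q)
E
```

```text
5 rows: shift [-0.0617 -0.0044 -0.0359] turn [ 0.0001  0.0007 -0.    ] mm 21.46288627081372 deg 0.06470950919787068
3 [0.427 0.223 0.196] z [ 0.74  0.19 -0.64] [ 0.52 -0.18  2.54  4.34  0.22  0.56] err 0.004 dq 0.24
5 [0.435 0.222 0.239] z [ 0.74  0.19 -0.64] [ 0.47 -0.28  2.54  4.34  0.15  0.51] err 0.069 dq 0.05
20 rows: shift [ 0.0068 -0.0766  0.0128] turn [ 0.0065 -0.0011  0.0053] mm 23.39999630533531 deg 0.7628486282825638
3 [0.455 0.156 0.227] z [ 0.75  0.16 -0.64] [ 0.27 -0.29  2.55  4.34  0.05  0.41] err 0.022 dq 0.06
6 [0.473 0.09  0.215] z [ 0.76  0.13 -0.63] [ 0.03 -0.27  2.55  1.83  0.1   2.8 ] err 0.000 dq 0.08
9 [0.488 0.022 0.203] z [ 0.77  0.1  -0.63] [-0.2  -0.2   2.55  1.83  0.26  2.67] err 0.000 dq 0.07
12 [ 0.501 -0.046  0.191] z [ 0.78  0.07 -0.63] [-0.4  -0.11  2.52  1.81  0.38  2.56] err 0.000 dq 0.06
15 [ 0.511 -0.114  0.179] z [ 0.78  0.04 -0.62] [-0.57 -0.01  2.47  1.79  0.48  2.48] err 0.000 dq 0.05
18 [ 0.519 -0.183  0.167] z [ 0.79  0.   -0.62] [-0.71  0.1   2.4   1.76  0.55  2.43] err 0.000 dq 0.04
20 [ 0.522 -0.229  0.159] z [ 0.79 -0.02 -0.62] [-0.79  0.16  2.34  1.74  0.59  2.4 ] err 0.000 dq 0.04
10 rows: shift [0.0034 0.     0.0364] turn [0.     0.0092 0.    ] mm 10.97776502878327 deg 0.8299999999999984
3 [ 0.546 -0.23   0.136] z [ 0.76 -0.02 -0.65] [-0.73  0.24  2.29  1.77  0.53  2.41] err 0.000 dq 0.02
6 [ 0.569 -0.23   0.112] z [ 0.73 -0.01 -0.68] [-0.68  0.31  2.23  1.78  0.48  2.42] err 0.000 dq 0.02
9 [ 0.59  -0.23   0.087] z [ 0.7  -0.01 -0.71] [-0.64  0.38  2.17  1.78  0.43  2.44] err 0.000 dq 0.02
10 [ 0.597 -0.231  0.079] z [ 0.69 -0.01 -0.72] [-0.62  0.41  2.15  1.78  0.41  2.46] err 0.000 dq 0.02
```

```bash
python3 - <<'E'
from ik import *
q=ctrl.state()['q']; U2=TS(-75,0,150,38,0); q2=np.array([-.79,.17,2.34,1.75,.59,2.4])
def F(q): T=np.eye(4); T[:3,:3]=Rq(q); T[:3,3]=fk(P,q,0); return T
a=F(q*.67+q2*.33); b=F(q*.33+q2*.67)
k=screw(cur(),a,10,q); print(); k=screw(a,b,10,k);print(); k=screw(b,U2,10,k)
E
```

```text
10 rows: shift [-0.0299 -0.047   0.0179] turn [ 0.0065 -0.0093  0.0034] mm 17.551812764675965 deg 1.0682731496779336
3 [0.454 0.19  0.144] z [ 0.78  0.16 -0.6 ] [0.4  0.04 2.56 3.55 0.4  1.3 ] err 0.000 dq 0.08
6 [0.491 0.155 0.157] z [ 0.81  0.14 -0.57] [0.27 0.05 2.54 3.34 0.42 1.43] err 0.000 dq 0.07
9 [0.526 0.118 0.17 ] z [ 0.84  0.11 -0.53] [0.15 0.07 2.51 3.17 0.45 1.54] err 0.000 dq 0.05
10 [0.537 0.105 0.175] z [ 0.85  0.1  -0.52] [0.11 0.08 2.5  3.12 0.46 1.57] err 0.000 dq 0.05

10 rows: shift [-0.0072 -0.056   0.0067] turn [ 0.0043 -0.0012  0.0021] mm 17.05875048126067 deg 0.44217893414753817
3 [0.552 0.056 0.179] z [ 0.85  0.08 -0.51] [-0.04  0.08  2.49  2.87  0.47  1.72] err 0.000 dq 0.08
6 [0.565 0.007 0.182] z [ 0.86  0.06 -0.51] [-0.18  0.09  2.47  2.66  0.49  1.85] err 0.000 dq 0.07
9 [ 0.577 -0.043  0.186] z [ 0.86  0.04 -0.5 ] [-0.31  0.11  2.43  2.48  0.51  1.96] err 0.000 dq 0.06
10 [ 0.581 -0.059  0.187] z [ 0.86  0.04 -0.5 ] [-0.35  0.12  2.42  2.42  0.52  1.99] err 0.000 dq 0.05

10 rows: shift [ 0.0227 -0.0561 -0.01  ] turn [0.0032 0.0088 0.0038] mm 18.3887169253709 deg 0.9131066719921364
3 [ 0.566 -0.111  0.175] z [ 0.84  0.02 -0.54] [-0.49  0.13  2.41  2.21  0.54  2.12] err 0.000 dq 0.07
6 [ 0.548 -0.162  0.163] z [ 0.82  0.   -0.57] [-0.62  0.15  2.39  2.01  0.56  2.23] err 0.000 dq 0.06
9 [ 0.529 -0.212  0.152] z [ 0.8  -0.01 -0.6 ] [-0.75  0.18  2.36  1.84  0.59  2.33] err 0.000 dq 0.06
10 [ 0.522 -0.229  0.149] z [ 0.79 -0.02 -0.62] [-0.79  0.19  2.35  1.78  0.59  2.35] err 0.000 dq 0.05
```

Call:
{"fn": "apply_moves", "kwargs": {"deltas": "-0.030 -0.047 0.018 0.0065 -0.0093 0.0034 0;-0.030 -0.047 0.018 0.0065 -0.0093 0.0034 0;-0.030 -0.047 0.018 0.0065 -0.0093 0.0034 0;-0.030 -0.047 0.018 0.0065 -0.0093 0.0034 0;-0.030 -0.047 0.018 0.0065 -0.0093 0.0034 0;-0.030 -0.047 0.018 0.0065 -0.0093 0.0034 0;-0.030 -0.047 0.018 0.0065 -0.0093 0.0034 0;-0.030 -0.047 0.018 0.0065 -0.0093 0.0034 0;-0.030 -0.047 0.018 0.0065 -0.0093 0.0034 0;-0.030 -0.047 0.018 0.0065 -0.0093 0.0034 0"}}

```text
time: 21.73
ee_pos: [0.54, 0.1033, 0.1755]
orientation: [0.49, -0.06, 0.869, 0.025]
ft_force: [0.1, 0.6, -1.0]
grip_width: 0.0108
grip_force: 58.9
```

Call:
{"fn": "apply_moves", "kwargs": {"deltas": "-0.007 -0.056 0.007 0.0043 -0.0012 0.002 0;-0.007 -0.056 0.007 0.0043 -0.0012 0.002 0;-0.007 -0.056 0.007 0.0043 -0.0012 0.002 0;-0.007 -0.056 0.007 0.0043 -0.0012 0.002 0;-0.007 -0.056 0.007 0.0043 -0.0012 0.002 0;-0.007 -0.056 0.007 0.0043 -0.0012 0.002 0;-0.007 -0.056 0.007 0.0043 -0.0012 0.002 0;-0.007 -0.056 0.007 0.0043 -0.0012 0.002 0;-0.007 -0.056 0.007 0.0043 -0.0012 0.002 0;-0.007 -0.056 0.007 0.0043 -0.0012 0.002 0"}}

```text
time: 22.57
ee_pos: [0.584, -0.0622, 0.1855]
orientation: [0.499, -0.031, 0.866, 0.003]
ft_force: [0.5, 0.3, -0.9]
grip_width: 0.0107
grip_force: 58.9
```

Call:
{"fn": "apply_moves", "kwargs": {"deltas": "0.0227 -0.056 -0.010 0.0032 0.0088 0.0038 0;0.0227 -0.056 -0.010 0.0032 0.0088 0.0038 0;0.0227 -0.056 -0.010 0.0032 0.0088 0.0038 0;0.0227 -0.056 -0.010 0.0032 0.0088 0.0038 0;0.0227 -0.056 -0.010 0.0032 0.0088 0.0038 0;0.0227 -0.056 -0.010 0.0032 0.0088 0.0038 0;0.0227 -0.056 -0.010 0.0032 0.0088 0.0038 0;0.0227 -0.056 -0.010 0.0032 0.0088 0.0038 0;0.0227 -0.056 -0.010 0.0032 0.0088 0.0038 0;0.0227 -0.056 -0.010 0.0032 0.0088 0.0038 0"}}

```text
time: 23.4
ee_pos: [0.5236, -0.233, 0.1475]
orientation: [0.438, 0.007, 0.899, -0.006]
ft_force: [0.4, 0.3, -0.8]
grip_width: 0.011
grip_force: 58.9
```

```bash
python3 - <<'E'
from ik import *
st=ctrl.state(); print(st['time'],st['q'].round(2),st['ee_pos'],st['grip_width'],st['grip_force'],st['ft_force']); lip()
A=TS(0,0,85,46.3); B=TS(0,0,69,46.3); q=st['q']
q=screw(cur(),A,10,q); q=screw(A,B,4,q)
E
```

```text
23.4 [-0.79  0.2   2.34  1.78  0.59  2.35] [ 0.5236352  -0.23297194  0.14746141] 0.011024039213645405 58.87734889984131 [ 0.424786    0.28049586 -0.75249627]
lip box [260, 276, 41, 36, 278] flap angle 0.04 res 6.2
10 rows: shift [-0.0005  0.0025  0.0325] turn [-0.0005  0.009   0.0002] mm 9.778509090907745 deg 0.8119148300129774
3 [ 0.546 -0.235  0.129] z [ 0.76 -0.02 -0.65] [-0.73  0.26  2.28  1.79  0.53  2.38] err 0.000 dq 0.02
6 [ 0.569 -0.233  0.11 ] z [ 0.73 -0.02 -0.68] [-0.68  0.32  2.23  1.78  0.48  2.41] err 0.000 dq 0.02
9 [ 0.59  -0.231  0.09 ] z [ 0.7  -0.01 -0.71] [-0.64  0.38  2.17  1.76  0.43  2.46] err 0.000 dq 0.02
10 [ 0.597 -0.231  0.084] z [ 0.69 -0.01 -0.72] [-0.62  0.4   2.16  1.75  0.41  2.48] err 0.000 dq 0.02
4 rows: shift [ 0.0092 -0.      0.0096] turn [-0. -0.  0.] mm 4.000000000000022 deg 1.152961614032695e-15
3 [ 0.597 -0.231  0.072] z [ 0.69 -0.01 -0.72] [-0.62  0.42  2.15  1.81  0.42  2.42] err 0.000 dq 0.02
4 [ 0.597 -0.231  0.068] z [ 0.69 -0.01 -0.72] [-0.62  0.43  2.15  1.83  0.42  2.4 ] err 0.000 dq 0.02
```

Call:
{"fn": "apply_moves", "kwargs": {"deltas": "-0.0005 0.0025 0.0325 -0.0005 0.009 0.0002 0;-0.0005 0.0025 0.0325 -0.0005 0.009 0.0002 0;-0.0005 0.0025 0.0325 -0.0005 0.009 0.0002 0;-0.0005 0.0025 0.0325 -0.0005 0.009 0.0002 0;-0.0005 0.0025 0.0325 -0.0005 0.009 0.0002 0;-0.0005 0.0025 0.0325 -0.0005 0.009 0.0002 0;-0.0005 0.0025 0.0325 -0.0005 0.009 0.0002 0;-0.0005 0.0025 0.0325 -0.0005 0.009 0.0002 0;-0.0005 0.0025 0.0325 -0.0005 0.009 0.0002 0;-0.0005 0.0025 0.0325 -0.0005 0.009 0.0002 0"}}

```text
time: 24.28
ee_pos: [0.596, -0.2233, 0.0806]
orientation: [0.37, 0.008, 0.929, -0.0]
ft_force: [-0.4, -0.0, -1.1]
grip_width: 0.0109
grip_force: 58.9
```

```bash
cat >> ik.py <<'E'
def shut():
    st=ctrl.state(); T=np.linalg.inv(TS(0,0,0,0)); Q=TS(0,0,0,0); c=cur(); o=Q[:3,3].copy(); ang=-.02; Rz=R.from_euler('z',-ang).as_matrix()
    o=np.r_[np.array([.6307,-.2312])-.035*np.array([np.cos(ang),np.sin(ang)]),0]; p=Rz@(c[:3,3]-.002*c[:3,2]-o)*1e3; z=Rz@c[:3,2]; y=Rz@c[:3,1]
    print('t %.2f'%st['time'],'grasp in shuttle',p.round(1),'theta',np.degrees(np.arcsin(-z[2])).round(1),'az',np.arctan2(z[1],z[0]).round(3),'y-axis',y.round(3),'F',st['ft_force'].round(1),'w',round(st['grip_width'],4),round(st['grip_force'],1),'q',st['q'].round(2))
E
python3 - <<'E'
from ik import *
shut(); s=wsnap('w9.png')
E
```

```text
t 24.28 grasp in shuttle [-1.3  7.2 82. ] theta 46.5 az 0.01 y-axis [-0.005  1.     0.005] F [-0.4 -0.  -1.1] w 0.0109 58.9 q [-0.61  0.4   2.16  1.76  0.41  2.48]
```

View pics/w9.png

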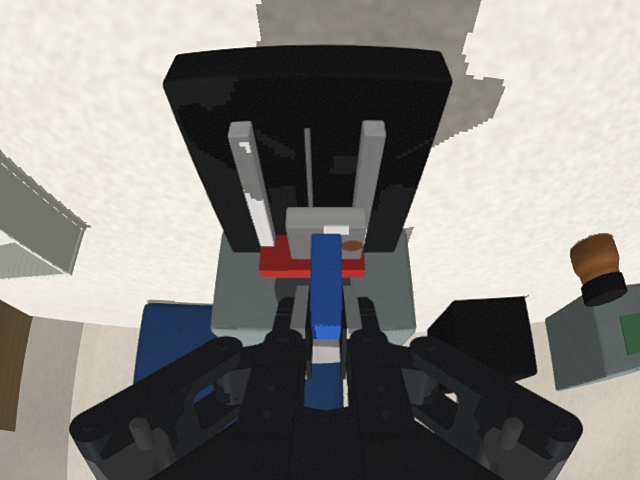

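The wrist view shows the holder hanging square, its foot at columns 287–364. The channel slot is at column 308, so it is about 7 mm too far left in y, which agrees with the measured pose. I'll correct this and lower to just above the floor.

Call:
{"fn": "apply_moves", "kwargs": {"deltas": "0 -0.008 0 0 0 0 0;0 -0.008 0 0 0 0 0;0 -0.008 0 0.004 0 0.004 0;0 0 0 0 0 0 0;0.0075 0 0.0079 0 0 0 0;0.0075 0 0.0079 0 0 0 0;0.0075 0 0.0079 0 0 0 0;0.0075 0 0.0079 0 0 0 0;0 0 0 0 0 0 0;0 0 0 0 0 0 0"}}

```text
time: 25.17
ee_pos: [0.5948, -0.2305, 0.0676]
orientation: [0.371, 0.012, 0.929, -0.002]
ft_force: [-0.5, 0.7, -1.3]
grip_width: 0.0105
grip_force: 58.8
```

```bash
python3 - <<'E'
from ik import *
shut(); s=wsnap('w10.png'); im=s['color']; h=cv2.cvtColor(im,cv2.COLOR_BGR2HSV)
# foot's lateral centre v. the rails: blue tab and red stop columns
for nm,m in (('blue',cv2.inRange(h,(105,120,60),(125,255,255))),('red',cv2.inRange(h,(0,130,60),(8,255,255)))):
    n,l,a,c=cv2.connectedComponentsWithStats(m); print(nm,[x.tolist() for x in a[1:] if x[4]>100])
# rail projections expected
for y in (-24,24): print(y,[wproj(s,TS(x,y,28,0)[:3,3]-.002*TS(x,y,28,0)[:3,2]).round(0).tolist() for x in (-48,0)])
g=cv2.cvtColor(im,cv2.COLOR_BGR2GRAY)
for v in (140,180): r=g[v,200:420].astype(int); e=np.flatnonzero(np.abs(np.diff(r))>25)+200; print(v,e.tolist(),'expected x-rows')
E
```

```text
t 25.17 grasp in shuttle [-2.3 -0.1 69.1] theta 46.5 az 0.001 y-axis [0.004 1.    0.005] F [-0.5  0.7 -1.3] w 0.0105 58.8 q [-0.63  0.43  2.16  1.82  0.42  2.41]
blue [[310, 234, 33, 106, 3259], [143, 316, 81, 62, 2870], [304, 381, 44, 29, 1145], [193, 384, 21, 20, 155]]
red [[272, 257, 38, 44, 1083], [343, 256, 37, 44, 1091]]
-24 [[252.0, 167.0], [271.0, 236.0]]
24 [[396.0, 166.0], [379.0, 236.0]]
140 [] expected x-rows
180 [200, 244, 245, 246, 261, 262, 271, 272, 322, 323, 327, 328, 378, 404, 405] expected x-rows
```

Call:
{"fn": "apply_moves", "kwargs": {"deltas": "0.0023 0 0.0024 0 0 0 0;0.0023 0 0.0024 0 0 0 0;0.0023 0 0.0024 0 0 0 0;0 0 0 0 0 0 0;-0.0097 0 0.0092 0 0 0 0;-0.0097 0 0.0092 0 0 0 0;-0.0097 0 0.0092 0 0 0 0;-0.0097 0 0.0092 0 0 0 0;0 0 0 0 0 0 0;0 0 0 0 0 0 0"}}

```text
time: 26.05
ee_pos: [0.6116, -0.2311, 0.0654]
orientation: [0.371, 0.012, 0.928, -0.002]
ft_force: [0.8, -1.1, -1.6]
grip_width: 0.0111
grip_force: 58.8
```

```bash
python3 - <<'E'
from ik import *
shut()
E
```

```text
t 26.05 grasp in shuttle [14.6 -0.3 66.9] theta 46.4 az 0.001 y-axis [0.004 1.    0.004] F [ 0.8 -1.1 -1.6] w 0.0111 58.8 q [-0.61  0.45  2.12  1.82  0.4   2.43]
```

Call:
{"fn": "apply_moves", "kwargs": {"deltas": "0.0017 0 0.0018 0 0 0 0;0.0017 0 0.0018 0 0 0 0;0 0 0 0 0 0 0;-0.0024 0 0.0023 0 0 0 0;-0.0024 0 0.0023 0 0 0 0;-0.0024 0 0.0023 0 0 0 0;-0.0024 0 0.0023 0 0 0 0;-0.0024 0 0.0023 0 0 0 0;0 0 0 0 0 0 0;0 0 0 0 0 0 0"}}

```text
time: 26.88
ee_pos: [0.6165, -0.2314, 0.064]
orientation: [0.371, 0.012, 0.928, -0.002]
ft_force: [-1.2, 0.0, 2.1]
grip_width: 0.011
grip_force: 59.3
```

```bash
python3 - <<'E'
from ik import *
shut()
E
```

```text
t 26.88 grasp in shuttle [19.4 -0.5 65.4] theta 46.4 az 0.0 y-axis [0.004 1.    0.004] F [-1.2  0.   2.1] w 0.011 59.3 q [-0.6   0.46  2.11  1.83  0.4   2.43]
```

Call:
{"fn": "apply_moves", "kwargs": {"deltas": "-0.0024 0 0.0023 0 0 0 0;-0.0024 0 0.0023 0 0 0 0;0 0 0 0 0 0 0;0 0 0 0 0 0 0;0 0 0 0 0 0 0;0 0 0 0 0 0 0;0 0 0 0 0 0 0;0 0 0 0 0 0 0;0 0 0 0 0 0 0;0 0 0 0 0 0 0"}}

```text
time: 27.72
ee_pos: [0.6184, -0.2314, 0.064]
orientation: [0.371, 0.012, 0.928, -0.002]
ft_force: [-1.4, -0.1, 4.1]
grip_width: 0.0106
grip_force: 59.5
```

Call:
{"fn": "apply_moves", "kwargs": {"deltas": "-0.0024 0 0.0023 0 0 0 0;-0.0024 0 0.0023 0 0 0 0;0 0 0 0 0 0 0;0 0 0 0 0 0 0;0 0 0 0 0 0 0;0 0 0 0 0 0 0;0 0 0 0 0 0 0;0 0 0 0 0 0 0;0 0 0 0 0 0 0;0 0 0 0 0 0 0"}}

```text
time: 28.55
ee_pos: [0.6191, -0.2314, 0.064]
orientation: [0.371, 0.012, 0.929, -0.003]
ft_force: [-9.9, 1.0, 13.4]
grip_width: 0.0105
grip_force: 61.5
```

```bash
python3 - <<'E'
from ik import *
shut()
E
```

```text
t 28.55 grasp in shuttle [22.1 -0.4 65.4] theta 46.5 az -0.0 y-axis [0.005 1.    0.004] F [-9.9  1.  13.4] w 0.0105 61.5 q [-0.6   0.47  2.11  1.82  0.4   2.44]
```

The force is now −10 N along x and the position matches home, so the foot is against the stop. I'll relax slightly, release and check.

Call:
{"fn": "apply_moves", "kwargs": {"deltas": "0.0005 0 -0.0016 0 0 0 0;0 0 0 0 0 0 0;0 0 0 0 0 0 0.2;0 0 0 0 0 0 0.3;0 0 0 0 0 0 0.4;0 0 0 0 0 0 0.4;0 0 0 0 0 0 0.4;0 0 0 0 0 0 0.4;0 0 0 0 0 0 0.4;0 0 0 0 0 0 0.4"}}

```text
time: 29.38
ee_pos: [0.6197, -0.2314, 0.0639]
orientation: [0.371, 0.012, 0.929, -0.002]
ft_force: [-0.6, 0.4, -0.2]
grip_width: 0.0339
grip_force: 0.0
```

Call:
{"fn": "apply_moves", "kwargs": {"deltas": "0 0 -0.01 0 0 0 0.4;0 0 -0.02 0 0 0 0.4;0 0 -0.04 0 0 0 0.4;0 0 -0.05 0 0 0 0.4;0 0 -0.05 0 0 0 0.4;0 0 -0.05 0 0 0 0.4;0 0 -0.05 0 0 0 0.4;0 0 -0.05 0 0 0 0.4;0 0 0 0 0 0 0.4;0 0 0 0 0 0 0.4"}}

```text
time: 30.22
ee_pos: [0.5535, -0.2305, 0.1345]
orientation: [0.372, 0.012, 0.928, -0.003]
ft_force: [0.1, 0.1, -0.2]
grip_width: 0.0341
grip_force: 0.0
```

```bash
python3 - <<'E'
from ik import *
shut(); lip(); s=wsnap('w11.png'); t=snap('top','top11.png'); im=s['color']; h=cv2.cvtColor(im,cv2.COLOR_BGR2HSV)
o=np.r_[np.array([.6307,-.2312])-.035*np.array([np.cos(-.02),np.sin(-.02)]),0]; Rz=R.from_euler('z',.02).as_matrix(); f=lambda p:(Rz@(p-o)*1e3).round(1)
inv=lambda x,y,z:Rz.T@np.array([x,y,z])/1e3+o
m=cv2.inRange(h,(105,120,60),(125,255,255)); n,l,a,c=cv2.connectedComponentsWithStats(m)
for i in range(1,n):
    if a[i,4]>150 and 200<c[i][0]<450:
        p=np.argwhere(l==i)[:,::-1].astype(np.float32); b=cv2.boxPoints(cv2.minAreaRect(p)); print('wrist blue',a[i].tolist(),b.round(0).tolist())
print('expected tab front-face corners',[wproj(s,inv(9,y,z)).round(0).tolist() for y in (-6,6) for z in (30,68)],'back top',[wproj(s,inv(31,y,68)).round(0).tolist() for y in (-6,6)])
h=cv2.cvtColor(t['color'],cv2.COLOR_BGR2HSV); m=cv2.inRange(h,(100,90,50),(130,255,255)); m[:150]=0; m[245:]=0; m[:,:385]=0; m[:,445:]=0
p=np.argwhere(m)[:,::-1]; print('top blue',len(p),p.min(0),p.max(0),'exp',[proj(t,inv(x,y,68)).round(1).tolist() for x in (9,31) for y in (-6,6)])
E
```

```text
t 30.22 grasp in shuttle [-43.6  -0.9 136. ] theta 46.3 az -0.001 y-axis [0.005 1.    0.003] F [ 0.1  0.1 -0.2] w 0.0341 0.0 q [-0.68  0.23  2.23  1.49  0.44  2.72]
lip box [260, 276, 41, 36, 277] flap angle 0.04 res 6.2
wrist blue [316, 188, 21, 67, 1270] [[316.0, 188.0], [336.0, 188.0], [336.0, 254.0], [316.0, 254.0]]
wrist blue [164, 275, 93, 73, 5024] [[164.0, 275.0], [256.0, 275.0], [256.0, 347.0], [164.0, 347.0]]
wrist blue [271, 303, 78, 88, 5148] [[270.0, 388.0], [278.0, 302.0], [354.0, 309.0], [346.0, 395.0]]
expected tab front-face corners [[317.0, 185.0], [316.0, 237.0], [336.0, 185.0], [337.0, 237.0]] back top [[317.0, 254.0], [336.0, 254.0]]
top blue 53 [413 194] [418 203] exp [[419.6, 201.8], [414.7, 201.7], [419.5, 193.2], [414.6, 193.1]]
```

The wrist picture matches a holder standing at home to within a pixel or two: tab at columns 316–336, rows 188–254, against 316–337, 185–254 expected. The flap is shut and the hand is clear, so I'll hand in.

```bash
python3 -c "
from rig import ctrl; print(ctrl.close_job())"
```

```text
the job is handed in; nothing more can be done
None
```

I took the blue-tabbed holder out from under the flap and stood it upright in the shuttle channel against the red stop. It is released, the flap looks shut in the side view, and I handed the job in at about 30 s; no verdict was shown.

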